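Stand a fallen oil bottle up and pack it in the crate

ROBOT

A 6-joint arm with a two-finger parallel gripper is mounted at the origin on the work surface. World frame = base frame: x ahead of the robot, y to its left, z up, the work surface at z = 0. Lengths are in mm, angles in rad, forces in N, time in s.
With the tool pointing down it reaches from about 275 to 1000 mm from the base axis. Payload 8.4 kg.
Tool frame: the origin (TCP) lies on the centre line of the jaws, within the pads' length; the fingertips stand 19 mm ahead of it and the grasp point (between the pads) is the TCP; x points along the fingers, z is the direction in which the jaws open and shut, and the axes are right-handed (so a half turn about x gives the same grasp; the last joint's range is limited). The gripper opens to 85 mm and grips with 20 to 120 N. Pads are 22 mm wide; open, the fingers measure 114 mm over their backs; the gripper's body (76 mm by 85 mm) begins 54 mm behind the grasp point. The pads swing forward as they close: fully open they stand 13 mm farther back than shut.
Start: joints at [-1.296, 0.353, 1.633, -0, 1.155, -0.002], TCP at [170.798, -601.212, 250.281] pointing down, gripper open.
Joint ranges: [-2.63, 2.63], [-0.92, 2.1], [0.06, 2.66], [-1.3, 4.44], [0, 2.69], [-3.02, 3.02]. Speed limits (rad/s): [2.22, 2.22, 2.79, 3.14, 3.14, 3.14].

INTERFACE

Orientations are given as a unit quaternion [w, x, y, z].
In Python, from station import monitor, get_image, r gives the robot as it stands.
- The arm moves only by the tool apply_moves, never from a script. Its arguments are lists of equal length, an entry for each row: "travel": the shift along the tool's x, y, z in m, a list of three; "turn": the turn, a rotation vector about the tool's x, y, z in rad, a list of three; "gripper": the gripper command: -1 is fully open, 1 is shut, values between are in proportion. A call has 1 to 12 rows; each row shifts and turns the commanded pose from where the row before left it, along the tool's axes as they then stand; what a row does not reach is not made up. A row lasts 1/8 s, in which the tool goes at most 62.5 mm and 10.7 degrees, less where a joint would pass 70% of its speed; a pose out of reach is approached as far as the arm can. A call with a gripper value outside its range is refused whole. The fingers move at their own pace and stop on an object; the grip force is fixed at half the most. Time passes only in rows, so rows that do not move let the fingers close. It gives the time, the measured TCP pose, the force and the opening at its end, in the units of the state.
- monitor.get_state(): the state, without advancing time (a new reading comes with each control period).
- get_image(name): name is "side" or "top"; returns a dict with "pixels" (384x512x3 uint8, red, green, blue), "camera_matrix" (3x3 intrinsics, pixels), "k1" (the pictures are not rectified: a ray, as slopes to the right and down, at radius r is drawn at 1 + k1 r^2 times it, then the intrinsics apply), "cam_to_world" (4x4, takes a point from camera to world coordinates). Camera axes: x right, y down, z forward; pixel columns grow to the right and rows downward; lengths in mm; the calibration is good to about 2 mm. A picture is of the moment at which its call begins. There is no depth.
- r.job_done(): hands the job in, once; it reports no verdict.
The state is a dict: "clock": time; "joint_positions": joint angles; "dq": joint speeds; "joint_efforts": joint torques, N m; "position": TCP position; "tcp_rot": TCP orientation; "contact_force": force on the tool from outside, world axes, zero at the start; "moment": the same for the moment, N m; "gripper_width": finger opening in mm.
Only numpy, scipy, OpenCV 4.12 (cv2) and the standard library are available. Lean on these libraries where they do the work, as an engineer would, in place of code of your own. Each camera call takes 0.05 s, during which the arm holds its last target.

TASK

Pack the oil bottle that is lying on the table: with the hand pointing down, pinch it by the neck and press its foot on the table so that it swings upright between your fingers, with its foot still on the table. Then put it gently, cap up, into the empty cell of the black bottle crate so that it stands on the floor of the cell, let go and leave everything else where it is.

Things in the scene. Friction and masses are not known exactly. Their poses are not given: they have to be found in the camera images.
- bottle_center (a point): Square green glass bottle lying on a flat side, 178 mm long: body 54 x 54 x 105 mm with a flat foot, a shoulder tapering over 25 mm to a round neck of 29 mm diameter (130 to 166 mm from the foot), dark cap of 28 mm. Point on its axis half-way along, 89 mm from the foot, 27 mm above the table as it lies. z axis: from foot to cap (middle of the neck 59 mm along +z); x, y: square to the flat sides.
- bottle: The same lying bottle as a whole; origin and axes as bottle_center. 0.45 to 0.75 kg. Lightly pinched (20 N) by the neck and raised about the lower edge of its foot, it turns in the fingers by its weight only part of the way, then sticks, leaning about 25 to 40 degrees; foot pressed on the table (about 5 N) and hand moved over the foot, it turns the rest; hard pressing slides the fingers down the neck.
- table: The packing table, wooden, its top at height 0. Open stock crates 170 mm high, a flat scale 55 mm high and a tape stand are fixed along its back (beyond x = 0.78 m) and sides (beyond 0.53 m to left and right).
- crate: Black bottle crate, fixed to the table, 88 x 246 mm and 85 mm high, open on top. Origin: centre of its underside. z up; three cells in a row along its y axis, centres 80 mm apart (-80, 0, +80 mm), each 78 mm (x) by 75 mm (y) inside, walls and floor 5 mm thick. Two cells hold a bottle, one is empty.
- pad: Flat cardboard pad, fixed, 66 x 66 x 1 mm, on the floor of the crate's empty cell (no bottle stands on it at the start). Origin: centre of its underside, 5 mm above the table, at the middle of the empty cell; axes as the crate's.
- bottle_b: Bottle of the same shape standing upright in one of the crate's cells, cap top 183 mm above the table. Origin: on its axis half-way up; z towards the cap. Bystander.
- bottle_c: As bottle_b, in another cell. Bystander.
- tin: Steel tin, 60 mm diameter, 85 mm high, standing. Origin: centre of its underside. Bystander, to be left alone.
- sauce_jar: Jar with a brass lid, 68 mm diameter, 100 mm high, standing. Origin: centre of its underside. Bystander, to be left alone.
- honey_jar: Amber jar with a brass lid, 66 mm diameter, 85 mm high, standing. Origin: centre of its underside. Bystander, to be left alone.
- carton: Cardboard carton, 90 x 130 x 70 mm high. Origin: centre of its underside. Bystander, to be left alone.
- scraper: Spatula, about 280 mm long, lying flat along the y direction, on the table in front of the scale. Origin: centre of its underside. Bystander, to be left alone.
- bowl: White bowl, 110 mm diameter, 45 mm high. Origin: centre of its underside. Bystander, to be left alone.
Mind the look-alikes: they are no part of the job. What is shaped like the bottle but pink is not meant.

How it is judged:
By the outcome, as a careful person would: the job done as asked, in the order asked, and still so for the second after the job is handed in, with the robot touching nothing.
It also fails if it takes over 58 s, if anything falls off the work surface, if the arm or the gripper's body presses on something with over 40 N, if the wrist force passes 120 N, or if a joint passes its speed limit or range.

## Working session

There is one attempt and no reset: what is moved stays moved. The work goes in short steps, Python scripts to look and compute and a tool call to move; the robot and the scene stay as the last step left them, time stands still between calls to the robot, and variables do not carry over. Pictures are saved under pics/ and viewed, and the job is handed in when it is done.

Besides the shell and the picture viewer there is one more tool, called after "Request:" by a JSON object that holds its "api" and its "payload". apply_moves: Moves the arm, as the interface text tells. Its arguments: {"type":"object","properties":{"travel":{"type":"array"},"turn":{"type":"array"},"gripper":{"type":"array"}},"required":["travel","turn","gripper"]}

```bash
ls; mkdir -p pics
python3 - <<'E'
from station import monitor,get_image,r
import cv2,numpy as np
s=monitor.get_state(); print(s)
for n in("top","side"):
    d=get_image(n); cv2.imwrite(f"pics/{n}0.png",d["pixels"][:,:,::-1]); 
    print(n,d["camera_matrix"],d["k1"],d["cam_to_world"])
E
```

```text
pics
{'clock': 0.0, 'joint_positions': array([-1.29640531e+00,  3.53628788e-01,  1.63411430e+00, -6.68539226e-06,
        1.15523281e+00, -2.41415064e-03]), 'dq': array([ 2.19513870e-03, -6.48234194e-04,  2.32016765e-03,  2.26741314e-04,
        7.72789597e-05, -1.16160572e-03]), 'joint_efforts': array([ 2.02192918e-03, -6.05242467e+01, -3.42078459e+01, -5.23826964e-05,
        9.39732447e-03, -5.00582274e-06]), 'position': array([ 170.67056362, -600.78001923,  249.58225262]), 'tcp_rot': array([ 0.56380903,  0.4265314 ,  0.56459065, -0.42594337]), 'contact_force': array([0.83441246, 0.22628905, 0.91230011]), 'moment': array([0.02008823, 0.04982972, 0.01633645]), 'gripper_width': 85.36710364830766}
top [[468.49378978   0.         260.97658397]
 [  0.         468.49378978 190.24175067]
 [  0.           0.           1.        ]] 0.008744202324695607 [[ 1.10766754e-02 -9.98069151e-01  6.11169107e-02  4.22803532e+02]
 [-9.99936947e-01 -1.11688001e-02 -1.16592610e-03 -6.45554766e+01]
 [ 1.84627743e-03 -6.11001426e-02 -9.98129933e-01  1.57791301e+03]
 [ 0.00000000e+00  0.00000000e+00  0.00000000e+00  1.00000000e+00]]
side [[369.81901992   0.         257.66610393]
 [  0.         369.81901992 185.96226487]
 [  0.           0.           1.        ]] 0.008655873207587803 [[-9.75390643e-01 -1.51403099e-01  1.60281612e-01  3.40433716e+02]
 [-2.19976622e-01  7.17524258e-01 -6.60885183e-01  6.84874932e+02]
 [-1.49458798e-02 -6.79879432e-01 -7.33171589e-01  9.33771009e+02]
 [ 0.00000000e+00  0.00000000e+00  0.00000000e+00  1.00000000e+00]]
```

View pics/top0.png

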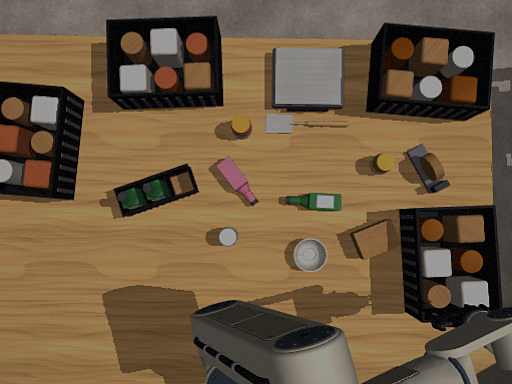

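View pics/side0.png

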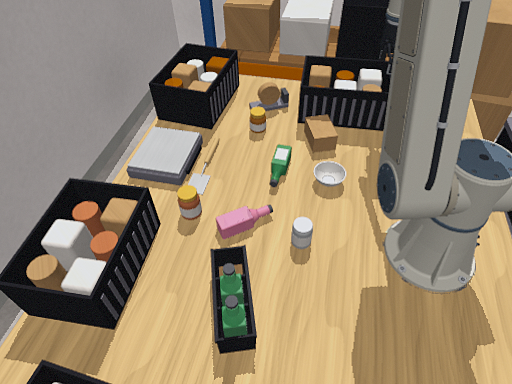

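The top view shows the green bottle, cap at about (288,201) and foot at about (341,202). The crate's empty cell is at about (183,181). I'll zoom in on both.

```bash
cat > h.py <<'E'
import numpy as np,cv2
from station import monitor,get_image,r
from scipy.spatial.transform import Rotation as R
def proj(d,P):
    T=np.linalg.inv(d["cam_to_world"]);P=np.atleast_2d(P).astype(float)
    rv,_=cv2.Rodrigues(T[:3,:3]); 
    return cv2.projectPoints(P,rv,T[:3,3],d["camera_matrix"],np.array([d["k1"],0,0,0]))[0][:,0]
def unproj(d,uv,z):
    s=cv2.undistortPoints(np.array(uv,float).reshape(-1,1,2),d["camera_matrix"],np.array([d["k1"],0,0,0]))[:,0]
    C=d["cam_to_world"];dr=np.c_[s,np.ones(len(s))]@C[:3,:3].T
    return C[:3,3]+dr*((z-C[2,3])/dr[:,2])[:,None]
def crop(d,name,x0,y0,x1,y1,k,pts=None):
    im=d["pixels"][y0:y1,x0:x1,::-1]; im=cv2.resize(im,None,fx=k,fy=k,interpolation=cv2.INTER_CUBIC)
    if pts is not None:
        for u,v in pts: cv2.circle(im,(int((u-x0+.5)*k),int((v-y0+.5)*k)),2,(255,0,255),-1)
    cv2.imwrite(name,im)
E
python3 - <<'E'
from h import *
d=get_image("top"); s=get_image("side")
crop(d,"pics/t1.png",275,180,355,225,8)
crop(d,"pics/t2.png",105,150,205,225,8)
crop(s,"pics/s1.png",260,135,300,195,10)
crop(s,"pics/s2.png",200,235,265,355,5)
E
```

```text
(no output)
```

View pics/t1.png

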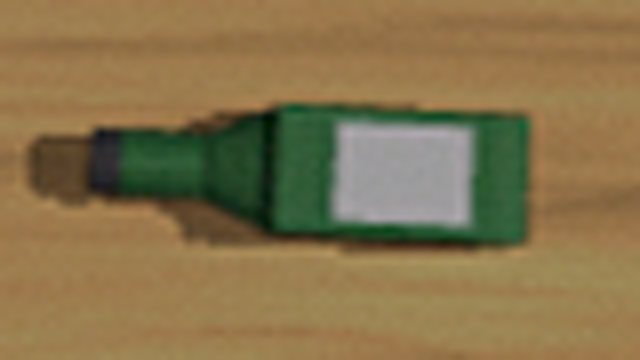

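View pics/t2.png

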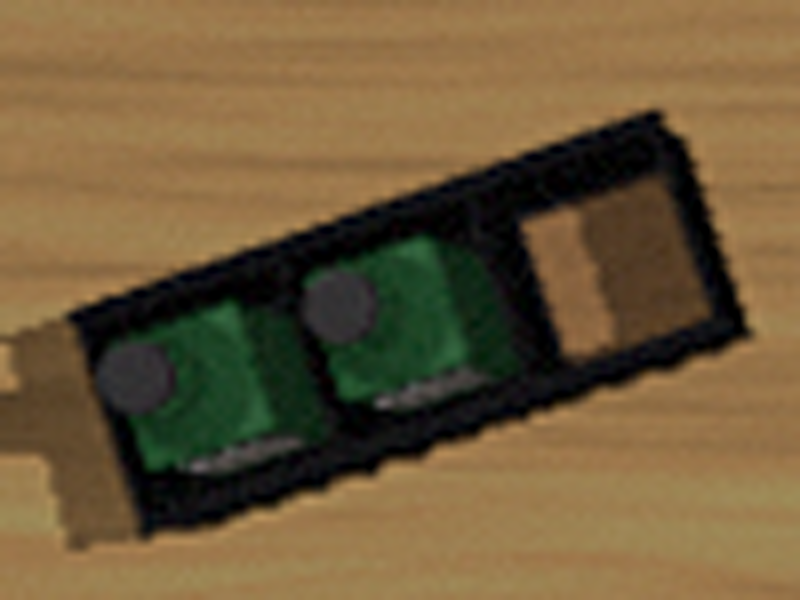

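View pics/s1.png

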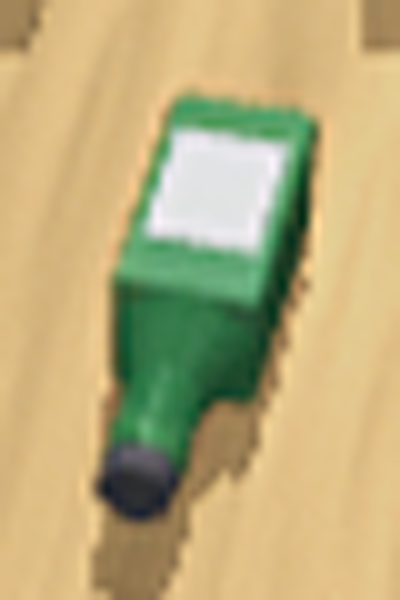

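View pics/s2.png

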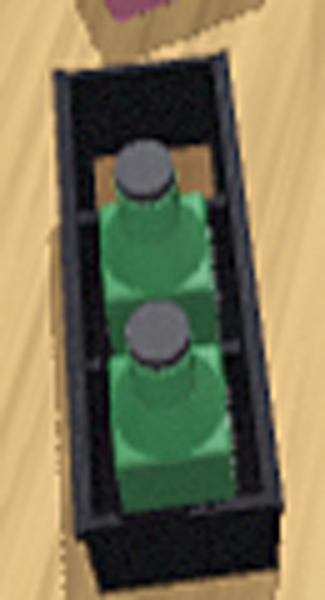

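```bash
cat > fit.py <<'E'
from h import *
from scipy.optimize import least_squares
d=get_image("top"); s=get_image("side")
def pc(a,k,x,y): return np.array(a,float)/k+[x-.5,y-.5]
# bottle: local (u along axis from foot, v lateral, z)
bt=pc([(276,106),(528,116),(526,244),(274,232)],8,275,180)
bs=pc([(180,95),(318,115),(113,278),(262,308)],10,260,135)
def bw(p,L):
    L=np.array(L,float);a=np.array([np.cos(p[2]),np.sin(p[2])]);n=np.array([-a[1],a[0]])
    return np.c_[p[:2]+np.outer(L[:,0]-89,a)+np.outer(L[:,1],n),L[:,2]]
# axis ~ +y ; n ~ -x ; image up = +x
Lt=[(105,-27,54),(0,-27,54),(0,27,54),(105,27,54)]
Ls=[(0,-27,54),(0,27,54),(105,-27,54),(105,27,54)]
f=lambda p:np.r_[(proj(d,bw(p,Lt))-bt).ravel(),(proj(s,bw(p,Ls))-bs).ravel()]
o=least_squares(f,[400,-200,1.57],loss="soft_l1");pb=o.x;print("bottle",pb,np.round(f(pb),1))
def cw(p,L):
    L=np.array(L,float);R2=np.array([[np.cos(p[2]),-np.sin(p[2])],[np.sin(p[2]),np.cos(p[2])]])
    return np.c_[L[:,:2]@R2.T+p[:2],L[:,2]]
ct=pc([(72,318),(657,112),(145,535)],8,105,150)
cs=pc([(55,72),(227,53),(80,530),(280,508)],5,200,235)
Ct=[(44,123,85),(44,-123,85),(-44,123,85)]
Cs=[(44,-123,85),(-44,-123,85),(44,123,85),(-44,123,85)]
g=lambda p:np.r_[(proj(d,cw(p,Ct))-ct).ravel(),(proj(s,cw(p,Cs))-cs).ravel()]
o=least_squares(g,[430,180,0.3],loss="soft_l1");pc_=o.x;print("crate",pc_,np.round(g(pc_),1))
print("empty cell",cw(pc_,[(0,-80,6)]))
def seg(a,b,n=25): return [np.array(a)+(np.array(b)-np.array(a))*t for t in np.linspace(0,1,n)]
def loop(q): return sum([seg(q[i],q[(i+1)%len(q)]) for i in range(len(q))],[])
BL=loop([(0,-27,54),(105,-27,54),(105,27,54),(0,27,54)])+[(178,-14,27),(178,14,27),(166,-14,27),(166,14,27),(130,14.5,27),(130,-14.5,27),(178,0,41),(178,0,13)]
CL=loop([(44,123,85),(44,-123,85),(-44,-123,85),(-44,123,85)])+loop([(39,-42.5,85),(39,-118,85),(-39,-118,85),(-39,-42.5,85)])+loop([(33,-47,6),(33,-113,6),(-33,-113,6),(-33,-47,6)])
crop(d,"pics/t1o.png",275,180,355,225,8,proj(d,bw(pb,BL)));crop(s,"pics/s1o.png",260,135,300,195,10,proj(s,bw(pb,BL)))
crop(d,"pics/t2o.png",105,150,205,225,8,proj(d,cw(pc_,CL)));crop(s,"pics/s2o.png",200,235,265,355,5,proj(s,cw(pc_,CL)))
E
python3 fit.py
```

```text
bottle [ 484.62893009 -237.51585941    7.82074597] [-0.1 -0.8  0.6 -0.6  0.3 -0.  -0.5  0.1 -0.  -0.4  0.8 -0.1  0.   0.7
  0.5  0.3]
crate [ 513.11246418  273.1172874  -100.18020505] [ 0.1 -0.  -0.   0.2 -0.3 -1.1  1.1  0.1 -0.9  0.1  0.9  0.3 -0.3 -0.6]
empty cell [[540.60138478 197.98833663   6.        ]]
```

```bash
cd pics; python3 -c "
import cv2,numpy as np
a,b,c,e=[cv2.imread(f) for f in('t1o.png','t2o.png','s1o.png','s2o.png')]
f=lambda i,w,h:cv2.resize(i,(w,h))
L=np.vstack([f(a,480,270),f(b,440,330).copy() if 0 else cv2.copyMakeBorder(f(b,440,330),0,0,0,40,0)])
R_=f(e,320,600)
cv2.imwrite('o1.png',np.hstack([L,R_]));"
```

```text
(no output)
```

View pics/o1.png

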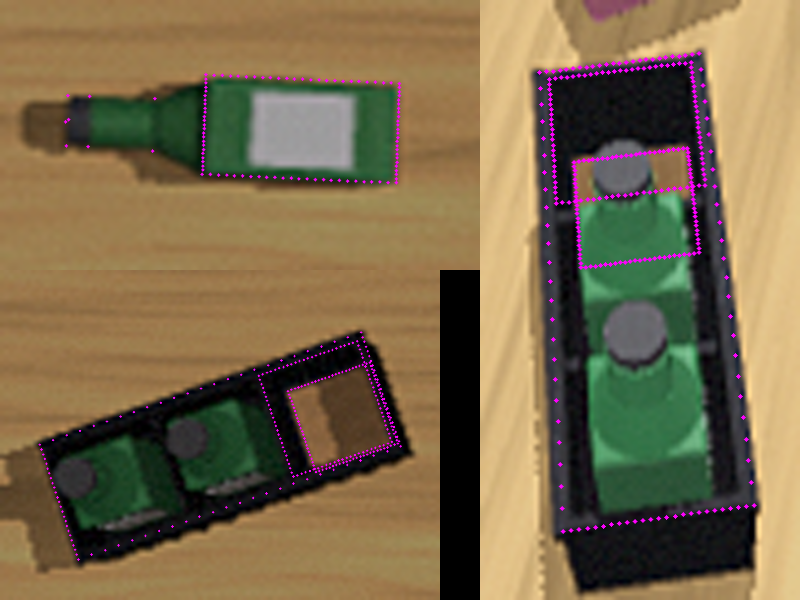

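View pics/s1o.png

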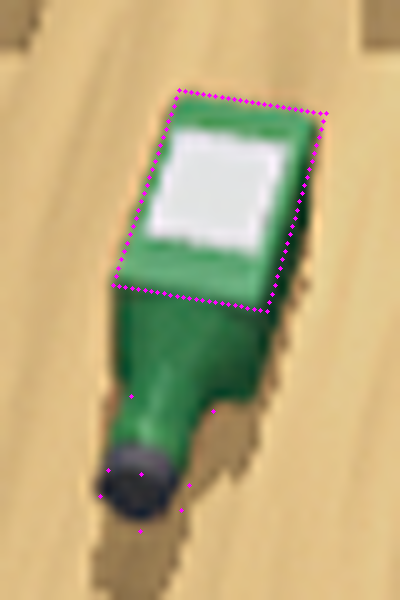

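```bash
cat >> h.py <<'E'
def tool():
    s=monitor.get_state(); q=s["tcp_rot"]; M=R.from_quat([q[1],q[2],q[3],q[0]]).as_matrix()
    return s,np.array(s["position"]),M
def plan(target,yawdir):
    """print tool-frame shift after turning jaws along yawdir (world angle, mod pi), pointing down"""
    s,p,M=tool(); z=np.array([np.cos(yawdir),np.sin(yawdir),0])
    if z@M[:,2]<0: z=-z
    x=np.array([0,0,-1.]);T=np.c_[x,np.cross(z,x),z]
    print("pos",p.round(1),"turn",R.from_matrix(M.T@T).as_rotvec().round(4),"shift(mm) in target frame",(T.T@(np.array(target)-p)).round(1),"F",s["contact_force"].round(1),"w",round(s["gripper_width"],1),"t",round(s["clock"],2))
    print("y axis",T[:,1].round(3),"z axis",T[:,2].round(3))
E
python3 -c "
from h import *
plan([486.6,-178.5,120],1.5376-np.pi/2)"
```

```text
pos [ 170.8 -601.1  250. ] turn [-1.2608e+00 -4.0000e-04 -3.0000e-04] shift(mm) in target frame [130.  432.8 301.6] F [ 0.1  0.5 -0.3] w 85.4 t 0.3
y axis [0.033 0.999 0.   ] z axis [ 0.999 -0.033  0.   ]
```

Request:
{"api": "apply_moves", "payload": {"travel": [[0,0,0],[0,0,0],[0,0,0],[0,0,0],[0,0,0],[0,0,0],[0,0,0],[0,0,0]], "turn": [[-0.1576,0,0],[-0.1576,0,0],[-0.1576,0,0],[-0.1576,0,0],[-0.1576,0,0],[-0.1576,0,0],[-0.1576,0,0],[-0.1576,0,0]], "gripper": [-1,-1,-1,-1,-1,-1,-1,-1]}}

```text
clock: 1.3
position: [170.8, -601.2, 250.2]
tcp_rot: [0.707, 0.01, 0.707, -0.01]
contact_force: [-0.1, -0.4, -0.6]
gripper_width: 85.3
```

Request:
{"api": "apply_moves", "payload": {"travel": [[0,0.036,0.025],[0,0.036,0.025],[0,0.036,0.025],[0,0.036,0.025],[0,0.036,0.025],[0,0.036,0.025],[0,0.036,0.025],[0,0.036,0.025],[0,0.036,0.025],[0,0.036,0.025],[0,0.036,0.025],[0,0.036,0.025]], "turn": [[0,0,0],[0,0,0],[0,0,0],[0,0,0],[0,0,0],[0,0,0],[0,0,0],[0,0,0],[0,0,0],[0,0,0],[0,0,0],[0,0,0]], "gripper": [-1,-1,-1,-1,-1,-1,-1,-1,-1,-1,-1,-1]}}

```text
clock: 2.8
position: [485.7, -178.2, 250.4]
tcp_rot: [0.707, 0.012, 0.707, -0.012]
contact_force: [0.9, -1.4, 0.3]
gripper_width: 85.2
```

```bash
python3 -c "
from h import *
plan([486.6,-178.5,28],1.5376-np.pi/2)
crop(get_image('top'),'pics/t3.png',180,120,380,260,4)
"
```

```text
pos [ 485.7 -178.2  250.4] turn [0.0001 0.0003 0.0001] shift(mm) in target frame [222.4  -0.3   0.9] F [ 0.9 -1.4  0.3] w 85.2 t 2.8
y axis [0.033 0.999 0.   ] z axis [ 0.999 -0.033  0.   ]
```

View pics/t3.png

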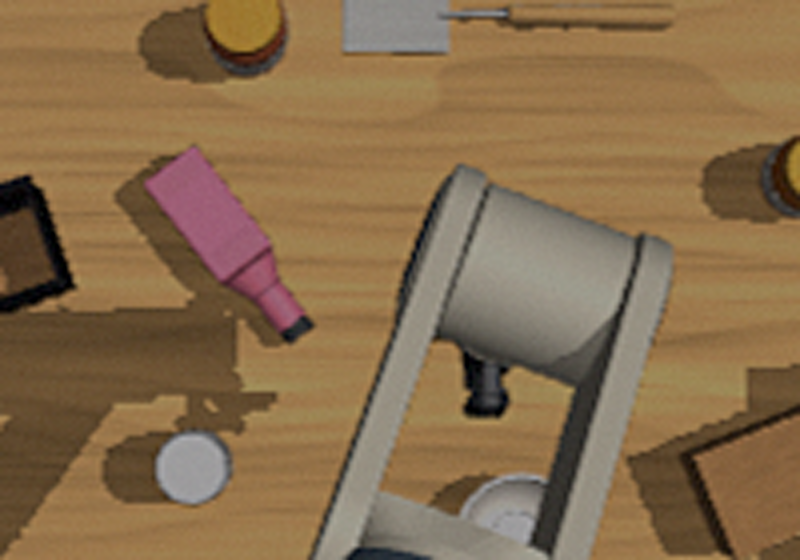

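The arm hides the bottle from the top camera, so I'll descend partway and check with the side camera.

Request:
{"api": "apply_moves", "payload": {"travel": [[0.02,0,0.001],[0.025,0,0],[0.025,0,0],[0.025,0,0],[0.025,0,0],[0.025,0,0],[0.02,0,0],[0.015,0,0]], "turn": [[0,0,0],[0,0,0],[0,0,0],[0,0,0],[0,0,0],[0,0,0],[0,0,0],[0,0,0]], "gripper": [-1,-1,-1,-1,-1,-1,-1,-1]}}

```text
clock: 3.85
position: [485.8, -179.4, 69.4]
tcp_rot: [0.707, 0.012, 0.707, -0.012]
contact_force: [0.4, -0.5, 0.5]
gripper_width: 85.4
```

```bash
python3 -c "
from h import *
plan([486.6,-178.5,28],1.5376-np.pi/2)
crop(get_image('side'),'pics/s3.png',230,100,350,200,6)
"
```

```text
pos [ 485.8 -179.4   69.4] turn [-0.     -0.0005 -0.0002] shift(mm) in target frame [41.4  1.   0.8] F [ 0.4 -0.5  0.5] w 85.4 t 3.85
y axis [0.033 0.999 0.   ] z axis [ 0.999 -0.033  0.   ]
```

View pics/s3.png

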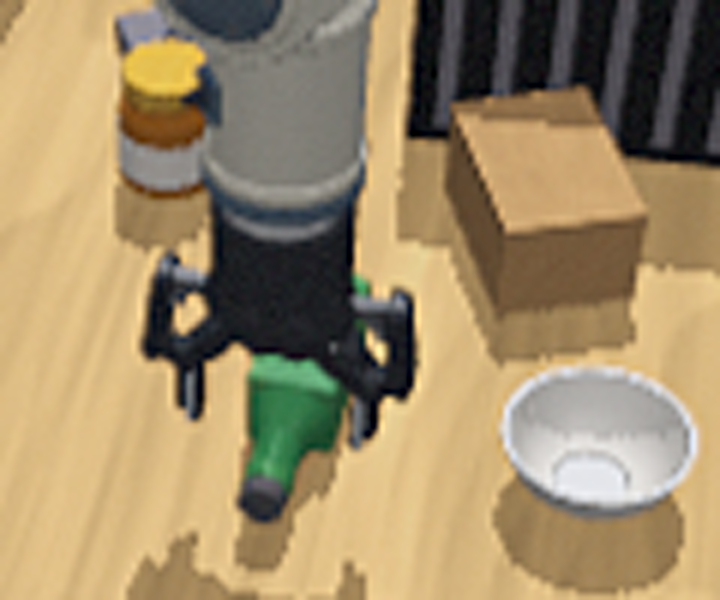

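Request:
{"api": "apply_moves", "payload": {"travel": [[0.015,0.001,0.001],[0.015,0,0],[0.008,0,0],[0.003,0,0],[0,0,0],[0,0,0],[0,0,0],[0,0,0],[0,0,0],[0,0,0],[0,0,0]], "turn": [[0,0,0],[0,0,0],[0,0,0],[0,0,0],[0,0,0],[0,0,0],[0,0,0],[0,0,0],[0,0,0],[0,0,0],[0,0,0]], "gripper": [-1,-1,-1,-1,-1,0.0,0.2,0.3,0.38,0.38,0.38]}}

```text
clock: 5.28
position: [487.2, -178.5, 29.6]
tcp_rot: [0.707, 0.012, 0.707, -0.012]
contact_force: [-0.6, 1.0, 5.5]
gripper_width: 27.6
```

```bash
python3 -c "
from h import *
plan([486.6,-178.5,28],1.5376-np.pi/2)
crop(get_image('side'),'pics/s4.png',230,100,350,200,6)
"
```

```text
pos [ 487.2 -178.5   29.6] turn [0.0001 0.0004 0.0001] shift(mm) in target frame [ 1.6 -0.1 -0.6] F [-0.6  1.   5.5] w 27.6 t 5.28
y axis [0.033 0.999 0.   ] z axis [ 0.999 -0.033  0.   ]
```

View pics/s4.png

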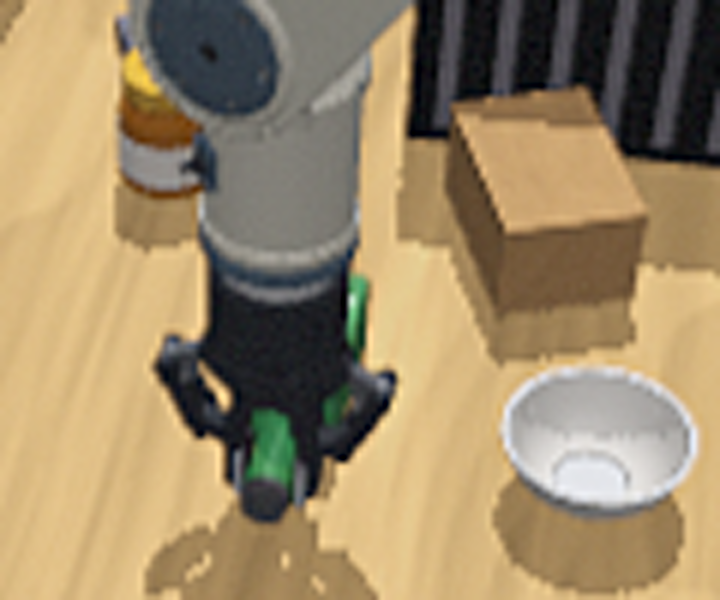

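```bash
python3 -c "
import numpy as np
t=np.radians(10.34+np.arange(0,91,3.75));y=150.4*np.cos(t);z=150.4*np.sin(t)
for i in range(24): print(round(3.75*(i+1),2),round(-(z[i+1]-z[i]),1),round(y[i+1]-y[i],1), 'cum',round(z[i+1]-27,1),round(y[i+1]-148,1))
"
```

```text
3.75 -9.6 -2.1 cum 9.6 -2.1
7.5 -9.5 -2.7 cum 19.1 -4.8
11.25 -9.3 -3.3 cum 28.3 -8.2
15.0 -9.0 -3.9 cum 37.4 -12.1
18.75 -8.8 -4.5 cum 46.1 -16.6
22.5 -8.4 -5.1 cum 54.6 -21.6
26.25 -8.1 -5.6 cum 62.7 -27.2
30.0 -7.7 -6.1 cum 70.4 -33.4
33.75 -7.3 -6.6 cum 77.6 -40.0
37.5 -6.8 -7.1 cum 84.5 -47.1
41.25 -6.4 -7.5 cum 90.9 -54.6
45.0 -5.9 -7.9 cum 96.7 -62.5
48.75 -5.3 -8.3 cum 102.0 -70.7
52.5 -4.8 -8.6 cum 106.8 -79.3
56.25 -4.2 -8.9 cum 111.0 -88.2
60.0 -3.6 -9.2 cum 114.6 -97.4
63.75 -3.0 -9.4 cum 117.6 -106.8
67.5 -2.4 -9.5 cum 120.0 -116.3
71.25 -1.8 -9.7 cum 121.8 -126.0
75.0 -1.1 -9.8 cum 122.9 -135.8
78.75 -0.5 -9.8 cum 123.4 -145.6
82.5 0.2 -9.8 cum 123.2 -155.5
86.25 0.8 -9.8 cum 122.4 -165.3
90.0 1.4 -9.7 cum 121.0 -175.0
```

Request:
{"api": "apply_moves", "payload": {"travel": [[-0.0095,-0.002,0],[-0.0095,-0.0027,0],[-0.0093,-0.0033,0],[-0.009,-0.0039,0]], "turn": [[0,0,0],[0,0,0],[0,0,0],[0,0,0]], "gripper": [0.38,0.38,0.38,0.38]}}

```text
clock: 5.82
position: [486.5, -190.6, 67.2]
tcp_rot: [0.707, 0.012, 0.707, -0.012]
contact_force: [0.8, -1.0, -4.8]
gripper_width: 27.5
```

```bash
python3 -c "
from h import *
plan([486.6,-178.5,28],1.5376-np.pi/2)
crop(get_image('side'),'pics/s5.png',230,100,350,200,6)
"
```

```text
pos [ 486.5 -190.6   67.2] turn [-0.0001 -0.     -0.    ] shift(mm) in target frame [39.2 12.1 -0.3] F [ 0.8 -1.  -4.8] w 27.5 t 5.83
y axis [0.033 0.999 0.   ] z axis [ 0.999 -0.033  0.   ]
```

View pics/s5.png

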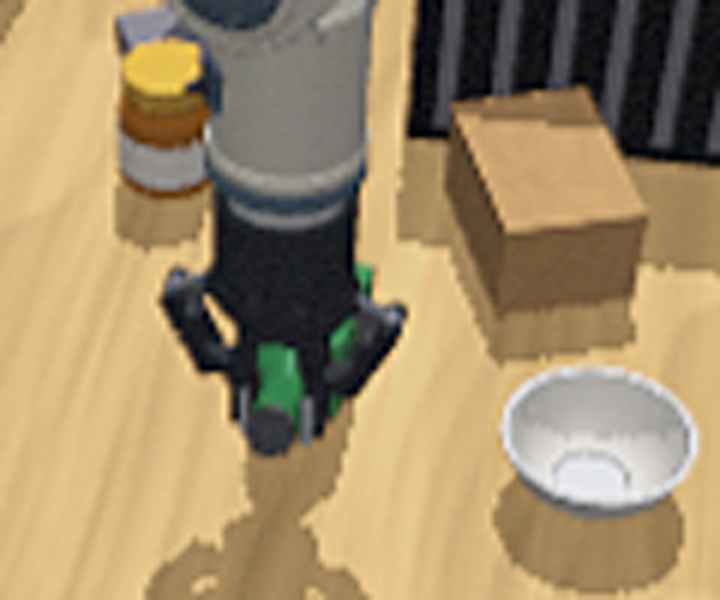

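Request:
{"api": "apply_moves", "payload": {"travel": [[-0.0078,-0.0045,0],[-0.0074,-0.0051,0],[-0.0076,-0.0056,0],[-0.0077,-0.0061,0]], "turn": [[0,0,0],[0,0,0],[0,0,0],[0,0,0]], "gripper": [0.38,0.38,0.38,0.38]}}

```text
clock: 6.38
position: [485.9, -212.1, 97.6]
tcp_rot: [0.707, 0.012, 0.707, -0.012]
contact_force: [0.6, 0.2, -5.0]
gripper_width: 27.4
```

```bash
python3 -c "
from h import *
plan([486.6,-178.5,28],1.5376-np.pi/2)
crop(get_image('side'),'pics/s6.png',230,100,350,200,6)
"
```

```text
pos [ 485.9 -212.1   97.6] turn [ 0.     -0.0001 -0.    ] shift(mm) in target frame [69.6 33.6 -0.4] F [ 0.6  0.2 -5. ] w 27.4 t 6.38
y axis [0.033 0.999 0.   ] z axis [ 0.999 -0.033  0.   ]
```

View pics/s6.png

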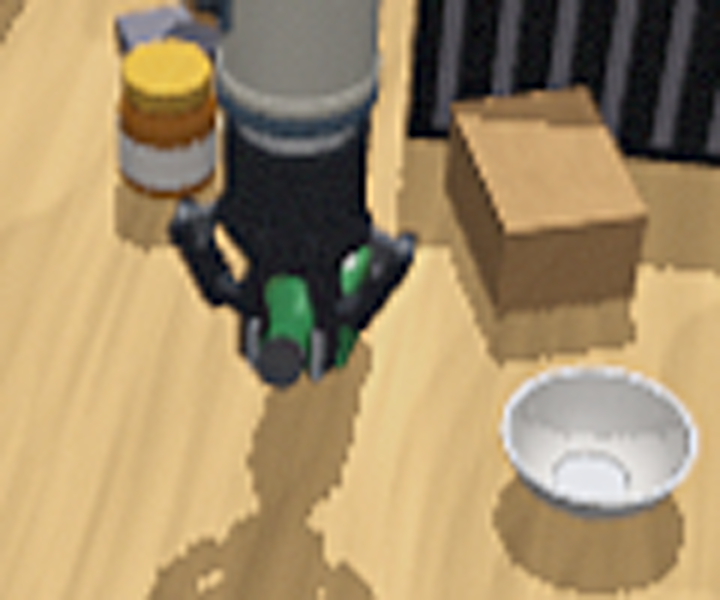

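```bash
python3 -c "
from h import *
s=get_image('side')
a=np.array([.033,.999,0]);k=np.array([0,0,1])
for n,p,uv in (('s4',[487.2,-178.5,27],(264,500)),('s5',[486.5,-190.6,65.2],(270,428)),('s6',[485.9,-212.1,95.6],(282,360))):
  print(n,uv)
  for t in range(0,60,10):
    t_=np.radians(t);P=np.array(p)+30*(np.cos(t_)*a+np.sin(t_)*k)
    print(t,((proj(s,P)[0]-[229.5,99.5])*6).round())
"
```

```text
s4 (264, 500)
0 [263. 512.]
10 [264. 505.]
20 [264. 497.]
30 [266. 488.]
40 [267. 479.]
50 [268. 470.]
s5 (270, 428)
0 [270. 449.]
10 [270. 442.]
20 [271. 433.]
30 [272. 424.]
40 [274. 415.]
50 [275. 406.]
s6 (282, 360)
0 [280. 382.]
10 [280. 375.]
20 [281. 366.]
30 [282. 357.]
40 [283. 348.]
50 [285. 338.]
```

```bash
cat >> h.py <<'E'
def bottle_pts(neck,az,tilt,n=12):
    """neck centre (148 from foot), horizontal axis azimuth, tilt deg"""
    t=np.radians(tilt);a=np.array([np.cos(az),np.sin(az),0]);k=np.array([0,0,1.])
    A=np.cos(t)*a+np.sin(t)*k;B=-np.sin(t)*a+np.cos(t)*k;C=np.cross(A,B)
    o=np.array(neck)-148*A;out=[]
    def ring(u,h,rd=False):
        if rd: q=[(u,h*np.cos(f),h*np.sin(f)) for f in np.linspace(0,2*np.pi,24)]
        else:
            c=[(-h,-h),(-h,h),(h,h),(h,-h),(-h,-h)]
            q=[(u,*(np.array(c[i])*(1-w)+np.array(c[i+1])*w)) for i in range(4) for w in np.linspace(0,1,n)]
        return q
    L=ring(0,27)+ring(105,27)+ring(178,14,True)+[(u,s1*27,s2*27) for u in np.linspace(0,105,15) for s1 in(-1,1) for s2 in(-1,1)]
    return np.array([o+u*A+v*B+w*C for u,v,w in L])
E
python3 -c "
from h import *
s=get_image('side'); ims=[]
for t in (12,28):
  crop(s,'/tmp/x.png',230,100,310,180,5,proj(s,bottle_pts([485.9,-212.1,95.6],1.5376,t)));ims.append(cv2.imread('/tmp/x.png'))
cv2.imwrite('pics/o6.png',np.hstack(ims))"
```

```text
(no output)
```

View pics/o6.png

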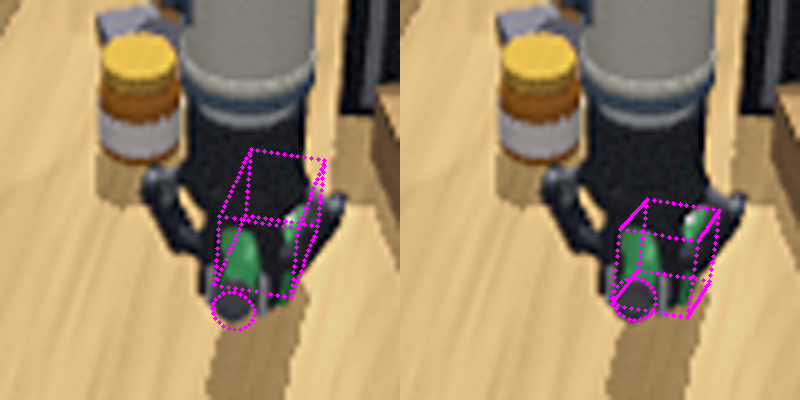

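The overlay at 28° tilt matches the image and 12° does not, so the bottle is turning with its foot on the table. I'll carry on along the arc.

Request:
{"api": "apply_moves", "payload": {"travel": [[-0.0069,-0.0066,0],[-0.0064,-0.0071,0],[-0.006,-0.0075,0],[-0.0055,-0.0079,0]], "turn": [[0,0,0],[0,0,0],[0,0,0],[0,0,0]], "gripper": [0.38,0.38,0.38,0.38]}}

```text
clock: 7.02
position: [485.0, -241.4, 122.4]
tcp_rot: [0.707, 0.012, 0.707, -0.012]
contact_force: [0.9, 0.3, -5.5]
gripper_width: 27.3
```

```bash
cat > ov.py <<'E'
from h import *
import sys
name=sys.argv[1];tilts=[float(x) for x in sys.argv[2:]]
plan([486.6,-178.5,28],1.5376-np.pi/2)
s,p,M=tool();d=get_image('side'); ims=[]
az=np.arctan2(M[1,1],M[0,1]);c=proj(d,p)[0].astype(int);x0,y0=max(0,c[0]-45),max(0,c[1]-50)
crop(d,'/tmp/x.png',x0,y0,x0+90,y0+100,4);ims.append(cv2.imread('/tmp/x.png'))
for t in tilts:
  crop(d,'/tmp/x.png',x0,y0,x0+90,y0+100,4,proj(d,bottle_pts(p-[0,0,2],az,t)));ims.append(cv2.imread('/tmp/x.png'))
cv2.imwrite(name,np.hstack(ims)[:,:800] if len(ims)<3 else cv2.resize(np.hstack(ims),(800,int(400*800/(360*len(ims))))))
E
python3 ov.py pics/o7.png 42 34
```

```text
pos [ 485.  -241.4  122.4] turn [-0.0001  0.0002  0.0001] shift(mm) in target frame [94.4 62.9 -0.5] F [ 0.9  0.3 -5.5] w 27.3 t 7.03
y axis [0.033 0.999 0.   ] z axis [ 0.999 -0.033  0.   ]
```

View pics/o7.png

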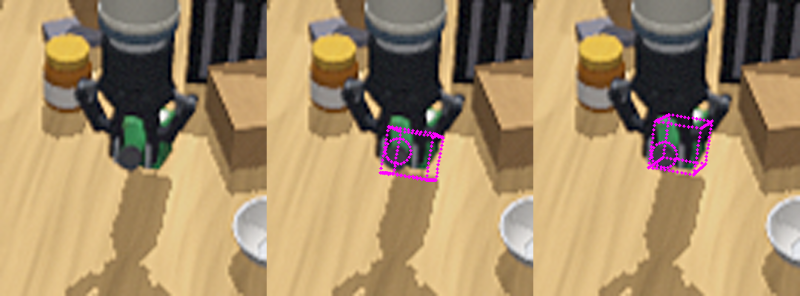

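The bottle has stuck at about 28–30° and its foot is now off the table. I'll lower until the foot touches.

Request:
{"api": "apply_moves", "payload": {"travel": [[0.006,0,0],[0.006,0,0],[0.004,0,0]], "turn": [[0,0,0],[0,0,0],[0,0,0]], "gripper": [0.38,0.38,0.38]}}

```text
clock: 7.45
position: [484.5, -240.3, 105.0]
tcp_rot: [0.707, 0.012, 0.707, -0.011]
contact_force: [-0.2, -0.5, -5.2]
gripper_width: 27.4
```

Request:
{"api": "apply_moves", "payload": {"travel": [[0.003,0,0],[0.003,0,0]], "turn": [[0,0,0],[0,0,0]], "gripper": [0.38,0.38]}}

```text
clock: 7.7
position: [485.0, -240.6, 99.6]
tcp_rot: [0.707, 0.012, 0.707, -0.012]
contact_force: [0.4, 0.5, -5.3]
gripper_width: 27.4
```

```bash
python3 ov.py pics/o8.png 28 33
```

```text
pos [ 485.  -240.6   99.6] turn [ 0.0002 -0.0002 -0.0001] shift(mm) in target frame [71.6 62.1 -0.4] F [ 0.4  0.5 -5.3] w 27.4 t 7.7
y axis [0.033 0.999 0.   ] z axis [ 0.999 -0.033  0.   ]
```

View pics/o8.png

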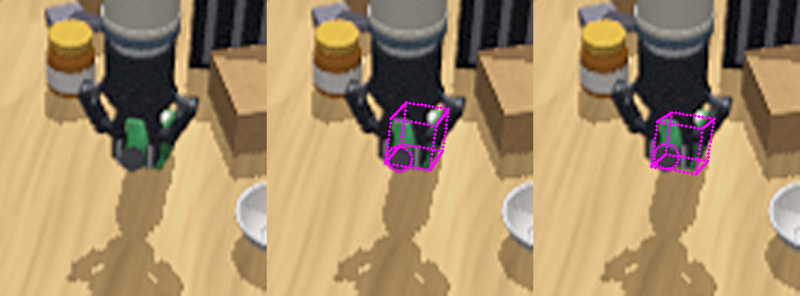

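Request:
{"api": "apply_moves", "payload": {"travel": [[0.003,0,0],[0.002,0,0]], "turn": [[0,0,0],[0,0,0]], "gripper": [0.38,0.38]}}

```text
clock: 8.0
position: [485.2, -240.7, 95.0]
tcp_rot: [0.707, 0.012, 0.707, -0.012]
contact_force: [-0.3, 2.4, -0.1]
gripper_width: 27.7
```

Request:
{"api": "apply_moves", "payload": {"travel": [[0.003,0,0],[0.002,0,0]], "turn": [[0,0,0],[0,0,0]], "gripper": [0.38,0.38]}}

```text
clock: 8.25
position: [485.4, -240.5, 90.4]
tcp_rot: [0.707, 0.012, 0.707, -0.012]
contact_force: [0.6, 5.7, 4.5]
gripper_width: 27.2
```

Request:
{"api": "apply_moves", "payload": {"travel": [[0.002,0,0],[0.001,0,0]], "turn": [[0,0,0],[0,0,0]], "gripper": [0.38,0.38]}}

```text
clock: 8.5
position: [485.5, -240.5, 87.5]
tcp_rot: [0.707, 0.012, 0.707, -0.012]
contact_force: [0.9, 7.0, 6.5]
gripper_width: 27.3
```

Request:
{"api": "apply_moves", "payload": {"travel": [[-0.004,0,0],[-0.004,0,0],[0,0,0]], "turn": [[0,0,0],[0,0,0],[0,0,0]], "gripper": [0.38,0.38,0.38]}}

```text
clock: 8.88
position: [484.8, -240.7, 94.9]
tcp_rot: [0.707, 0.012, 0.707, -0.012]
contact_force: [0.0, 0.3, -4.7]
gripper_width: 27.1
```

Request:
{"api": "apply_moves", "payload": {"travel": [[0,0,0],[0,0,0]], "turn": [[0,0,0],[0,0,0]], "gripper": [0.35,0.35]}}

```text
clock: 9.12
position: [484.7, -240.6, 94.7]
tcp_rot: [0.707, 0.012, 0.707, -0.012]
contact_force: [0.1, 0.7, -5.0]
gripper_width: 27.7
```

Request:
{"api": "apply_moves", "payload": {"travel": [[0,0,0],[0,0,0]], "turn": [[0,0,0],[0,0,0]], "gripper": [0.335,0.335]}}

```text
clock: 9.38
position: [485.0, -240.8, 94.9]
tcp_rot: [0.707, 0.012, 0.707, -0.012]
contact_force: [0.6, -0.9, -3.7]
gripper_width: 28.3
```

```bash
python3 ov.py pics/o9.png 28 33; python3 -c "
from h import *
w=[]
for i in range(4): get_image('side'); s=monitor.get_state(); print(s['gripper_width'],s['contact_force'],s['moment'])"
```

```text
pos [ 485.  -240.8   94.9] turn [ 0.0002 -0.      0.0002] shift(mm) in target frame [66.9 62.4 -0.4] F [ 0.6 -0.9 -3.7] w 28.3 t 9.38
y axis [0.033 0.999 0.   ] z axis [ 0.999 -0.033  0.   ]
28.26682578379593 [-0.82187298 -0.69188247 -3.48752448] [ 0.02029889  0.09047664 -0.08417239]
28.414019048117456 [-0.88912066 -0.74499654 -3.58097721] [ 0.02006473  0.09899781 -0.10152129]
28.724859851479675 [-0.0555693  -1.36348908 -3.80959156] [ 0.03412165  0.05894917 -0.07989628]
28.381467111735148 [ 0.09025213  0.14873247 -4.62971955] [ 0.01217424  0.08477263 -0.06764033]
```

View pics/o9.png

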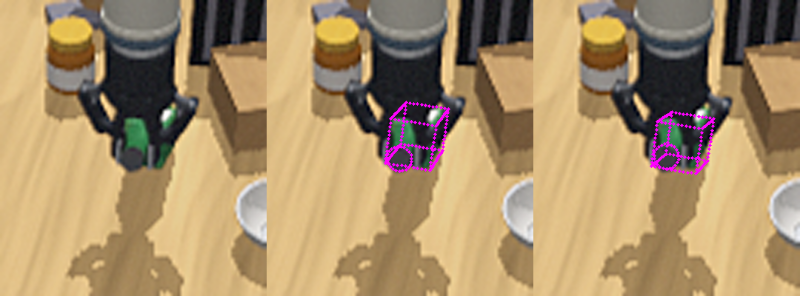

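Request:
{"api": "apply_moves", "payload": {"travel": [[-0.003,-0.002,0],[-0.003,-0.002,0]], "turn": [[0,0,0],[0,0,0]], "gripper": [0.33,0.33]}}

```text
clock: 9.88
position: [484.9, -245.0, 101.2]
tcp_rot: [0.707, 0.012, 0.707, -0.012]
contact_force: [-0.5, 0.0, -3.4]
gripper_width: 28.5
```

```bash
python3 ov.py pics/o10.png 28 33; python3 -c "
from h import *
s=monitor.get_state(); print(s['gripper_width'],s['contact_force'],s['moment'])"
```

```text
pos [ 484.9 -245.   101.2] turn [0.0001 0.0002 0.0002] shift(mm) in target frame [73.2 66.5 -0.5] F [-0.5  0.  -3.4] w 28.5 t 9.88
y axis [0.033 0.999 0.   ] z axis [ 0.999 -0.033  0.   ]
28.418504607028304 [-0.37895127 -1.10657747 -1.5753376 ] [-0.04400731  0.0961037  -0.11390209]
```

View pics/o10.png

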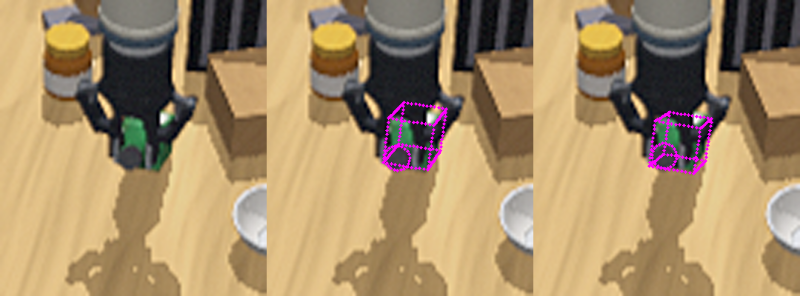

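Request:
{"api": "apply_moves", "payload": {"travel": [[-0.0048,-0.0044,0],[-0.0046,-0.0046,0],[-0.0044,-0.0048,0],[-0.0042,-0.005,0]], "turn": [[0,0,0],[0,0,0],[0,0,0],[0,0,0]], "gripper": [0.33,0.33,0.33,0.33]}}

```text
clock: 10.42
position: [484.2, -263.8, 119.3]
tcp_rot: [0.707, 0.012, 0.707, -0.012]
contact_force: [0.0, 1.7, -0.6]
gripper_width: 28.4
```

```bash
python3 ov.py pics/o11.png 33 40; python3 -c "
from h import *
for i in range(3):
  s=monitor.get_state(); print(s['gripper_width'],s['contact_force'],s['moment']);get_image('side')"
```

```text
pos [ 484.2 -263.8  119.3] turn [-0.0001  0.0002 -0.0001] shift(mm) in target frame [91.3 85.3 -0.5] F [ 0.   1.7 -0.6] w 28.4 t 10.43
y axis [0.033 0.999 0.   ] z axis [ 0.999 -0.033  0.   ]
28.341137847893105 [-1.26454317  0.98218356  0.22395419] [ 0.33237475  0.21883314 -0.06848607]
28.53595658523976 [-0.92410815  1.59336419  0.28221668] [ 0.35239349  0.09149218 -0.07235731]
28.622862493459746 [0.19754191 1.49455734 0.56630408] [ 0.36716795 -0.01802401 -0.05047012]
```

View pics/o11.png

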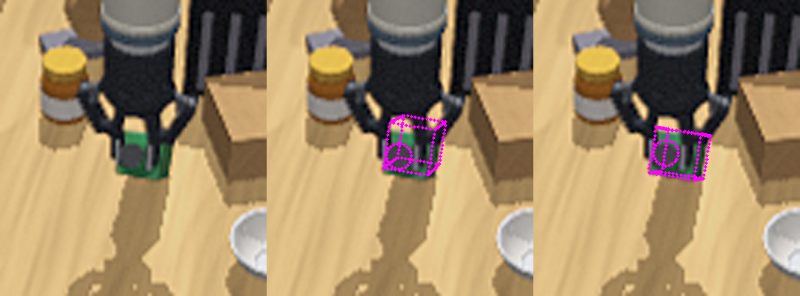

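Request:
{"api": "apply_moves", "payload": {"travel": [[-0.004,-0.0052,0],[-0.0038,-0.0054,0],[-0.0035,-0.0055,0],[-0.0033,-0.0057,0]], "turn": [[0,0,0],[0,0,0],[0,0,0],[0,0,0]], "gripper": [0.33,0.33,0.33,0.33]}}

```text
clock: 11.12
position: [483.4, -285.8, 133.8]
tcp_rot: [0.707, 0.012, 0.707, -0.012]
contact_force: [-0.3, 1.2, -0.4]
gripper_width: 29.0
```

```bash
python3 ov.py pics/o12.png 45 52; python3 -c "
from h import *
for i in range(2):
  s=monitor.get_state(); print(s['gripper_width'],s['contact_force'],s['moment']);get_image('side')"
```

```text
pos [ 483.4 -285.8  133.8] turn [-0.0001  0.0001  0.0001] shift(mm) in target frame [105.8 107.4  -0.4] F [-0.3  1.2 -0.4] w 29.0 t 11.12
y axis [0.033 0.999 0.   ] z axis [ 0.999 -0.033  0.   ]
28.72483830925682 [-1.22589261  0.28334227 -0.46323902] [ 0.30468055  0.25412763 -0.07162897]
28.29064519833164 [-0.47427072  1.44355741  0.25242521] [ 0.35846263  0.09409602 -0.09073737]
```

View pics/o12.png

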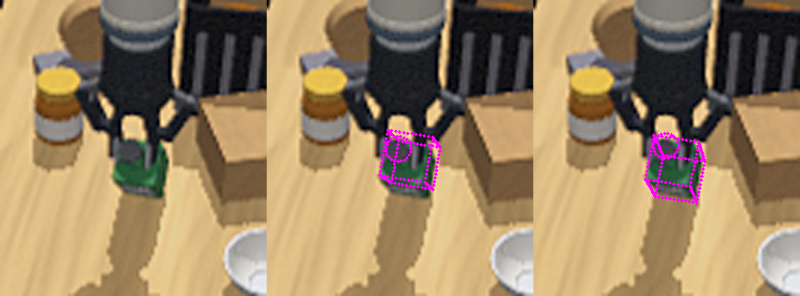

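Request:
{"api": "apply_moves", "payload": {"travel": [[-0.003,-0.0058,0],[-0.0028,-0.0059,0],[-0.0025,-0.0061,0],[-0.0022,-0.0062,0],[-0.002,-0.0062,0],[-0.0017,-0.0063,0]], "turn": [[0,0,0],[0,0,0],[0,0,0],[0,0,0],[0,0,0],[0,0,0]], "gripper": [0.33,0.33,0.33,0.33,0.33,0.33]}}

```text
clock: 12.02
position: [482.3, -322.3, 147.9]
tcp_rot: [0.707, 0.012, 0.707, -0.012]
contact_force: [0.2, 0.7, 1.1]
gripper_width: 28.7
```

```bash
python3 ov.py pics/o13.png 60 66; python3 -c "
from h import *
for i in range(2):
  s=monitor.get_state(); print(s['gripper_width'],s['contact_force'],s['moment']);get_image('side')"
```

```text
pos [ 482.3 -322.3  147.9] turn [-0.0001  0.0001  0.0001] shift(mm) in target frame [119.9 143.9  -0.5] F [0.2 0.7 1.1] w 28.7 t 12.03
y axis [0.033 0.999 0.   ] z axis [ 0.999 -0.033  0.   ]
28.461511772136497 [-0.08619883 -0.02219238  0.76511526] [ 0.23067704  0.21774756 -0.04690378]
28.42225947818427 [-0.29399719  0.7690895   1.95716112] [ 0.29464391  0.07227796 -0.02146926]
```

View pics/o13.png

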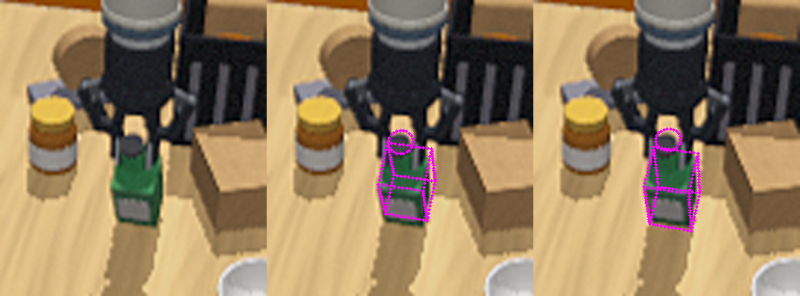

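Request:
{"api": "apply_moves", "payload": {"travel": [[-0.0014,-0.0064,0],[-0.0011,-0.0064,0],[-0.0008,-0.0065,0],[-0.0005,-0.0065,0],[-0.0002,-0.0065,0],[0.0,-0.0065,0]], "turn": [[0,0,0],[0,0,0],[0,0,0],[0,0,0],[0,0,0],[0,0,0]], "gripper": [0.33,0.33,0.33,0.33,0.33,0.33]}}

```text
clock: 12.92
position: [481.0, -361.2, 151.8]
tcp_rot: [0.707, 0.012, 0.707, -0.012]
contact_force: [-0.5, -0.2, 4.0]
gripper_width: 28.6
```

```bash
python3 ov.py pics/o14.png 75 82; python3 -c "
from h import *
for i in range(2):
  s=monitor.get_state(); print(s['gripper_width'],s['contact_force'],s['moment']);get_image('side')"
```

```text
pos [ 481.  -361.2  151.8] turn [-0.0001  0.0002  0.0003] shift(mm) in target frame [123.8 182.8  -0.5] F [-0.5 -0.2  4. ] w 28.6 t 12.93
y axis [0.033 0.999 0.   ] z axis [ 0.999 -0.033  0.   ]
28.94330992991115 [ 0.06943297 -0.50073862  3.78886035] [ 0.21098673  0.14090705 -0.02367572]
28.736102793367944 [-0.2836849   0.01076439  4.25029082] [0.12219175 0.12655202 0.0527059 ]
```

View pics/o14.png

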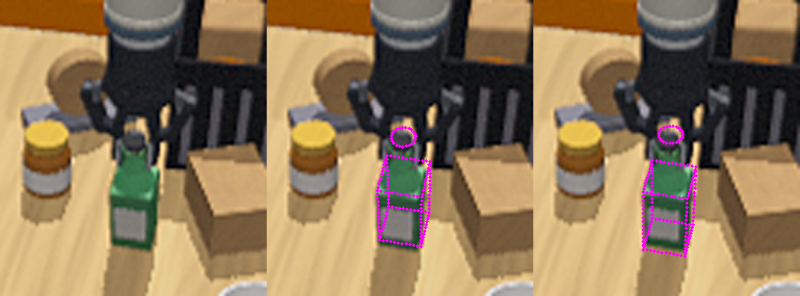

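Request:
{"api": "apply_moves", "payload": {"travel": [[0.0,-0.0065,0],[0.0003,-0.0065,0],[0.0006,-0.0065,0]], "turn": [[0,0,0],[0,0,0],[0,0,0]], "gripper": [0.33,0.33,0.33]}}

```text
clock: 13.45
position: [480.2, -380.3, 150.5]
tcp_rot: [0.707, 0.012, 0.707, -0.012]
contact_force: [0.8, 0.5, -0.3]
gripper_width: 28.9
```

```bash
python3 ov.py pics/o15.png 84 90; python3 -c "
from h import *
for i in range(2):
  s=monitor.get_state(); print(s['gripper_width'],s['contact_force'],s['moment']);get_image('side')"
```

```text
pos [ 480.2 -380.3  150.5] turn [ 0.0001 -0.0003 -0.0002] shift(mm) in target frame [122.5 201.9  -0.3] F [ 0.8  0.5 -0.3] w 28.9 t 13.45
y axis [0.033 0.999 0.   ] z axis [ 0.999 -0.033  0.   ]
28.635921051201933 [-0.25467298 -0.86316832  0.87240382] [ 0.14084218  0.00160524 -0.00972568]
28.543536103514743 [ 0.21139    -1.56707783  0.97629683] [ 0.08573372 -0.05460924  0.05288399]
```

View pics/o15.png

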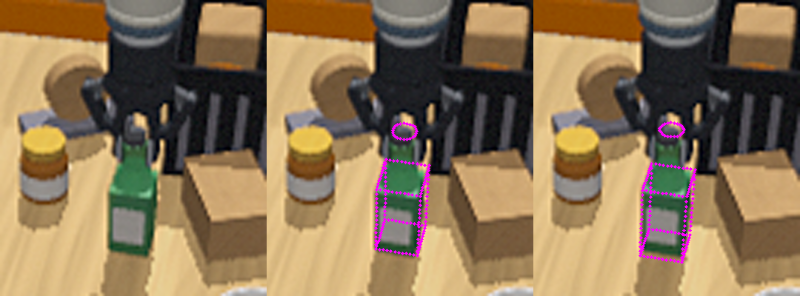

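Request:
{"api": "apply_moves", "payload": {"travel": [[0.0008,-0.006,0],[0.001,-0.004,0]], "turn": [[0,0,0],[0,0,0]], "gripper": [0.33,0.33]}}

```text
clock: 13.85
position: [479.9, -390.4, 148.9]
tcp_rot: [0.707, 0.012, 0.707, -0.012]
contact_force: [-0.2, -0.2, 1.7]
gripper_width: 28.8
```

Run:
```python
from h import *
s,p,M=tool();print(p.round(1),s['contact_force'].round(1),s['moment'].round(2),s['gripper_width'])
d=get_image('side');c=proj(d,p)[0].astype(int);print(c)
x0,y0=c[0]-25,c[1]-15;ims=[]
crop(d,'/tmp/x.png',x0,y0,x0+50,y0+65,8);ims.append(cv2.imread('/tmp/x.png'))
crop(d,'/tmp/x.png',x0,y0,x0+50,y0+65,8,proj(d,bottle_pts([p[0],p[1],148],1.5376,90)));ims.append(cv2.imread('/tmp/x.png'))
cv2.imwrite('pics/o16.png',np.hstack(ims))
```

```text
[ 479.9 -390.4  148.9] [-0.2 -0.2  1.7] [0.13 0.1  0.04] 28.763265514963287
[289 112]
```

View pics/o16.png

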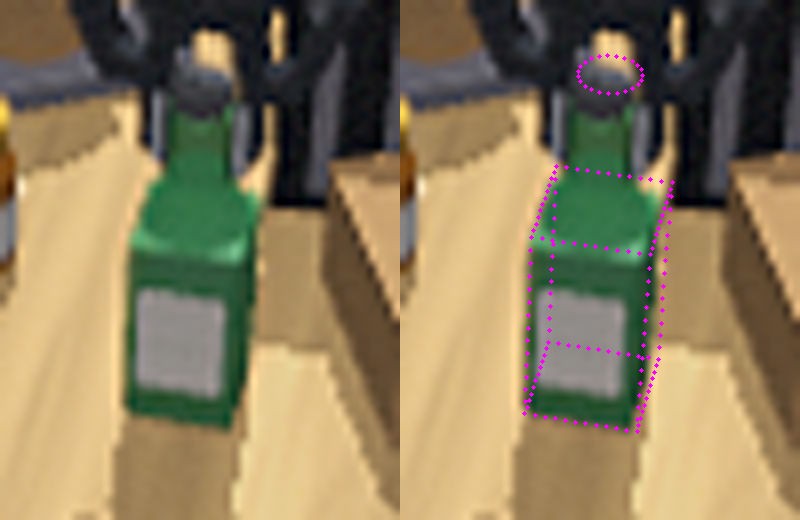

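Request:
{"api": "apply_moves", "payload": {"travel": [[0.0006,-0.004,0],[0.0004,0,0]], "turn": [[0,0,0],[0,0,0]], "gripper": [0.33,0.33]}}

```text
clock: 14.15
position: [479.9, -394.2, 148.5]
tcp_rot: [0.707, 0.012, 0.707, -0.012]
contact_force: [-1.6, 2.8, 8.6]
gripper_width: 28.4
```

```bash
cat > up.py <<'E'
from h import *
import sys
s,p,M=tool();print(p.round(1),s['contact_force'].round(1),s['moment'].round(2),s['gripper_width'])
d=get_image('side');c=proj(d,p)[0].astype(int);print(c)
x0,y0=c[0]-25,c[1]-15;ims=[]
crop(d,'/tmp/x.png',x0,y0,x0+50,y0+65,8);ims.append(cv2.imread('/tmp/x.png'))
crop(d,'/tmp/x.png',x0,y0,x0+50,y0+65,8,proj(d,bottle_pts([p[0],p[1],float(sys.argv[2])],np.arctan2(M[1,1],M[0,1]),90))+[-.8,-.2]);ims.append(cv2.imread('/tmp/x.png'))
cv2.imwrite(sys.argv[1],np.hstack(ims))
E
python3 up.py pics/o17.png 148
```

```text
[ 479.9 -394.2  148.5] [-1.6  2.8  8.6] [0.54 0.37 0.04] 28.44009071113516
[289 112]
```

View pics/o17.png

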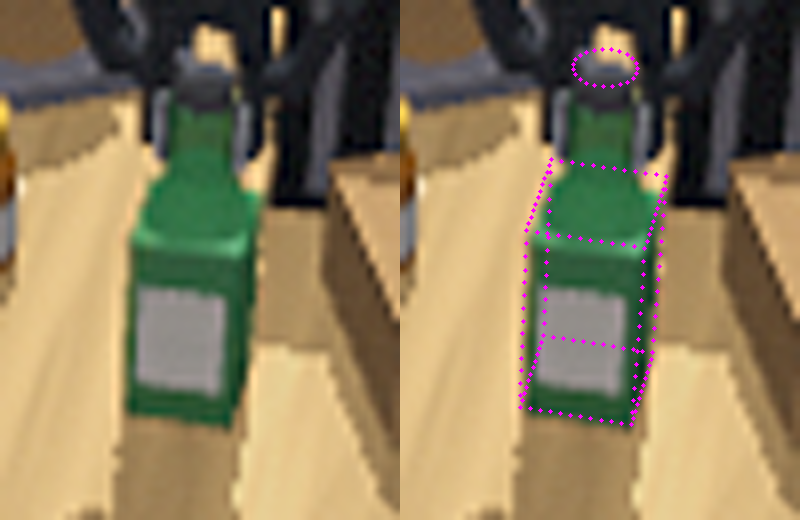

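Request:
{"api": "apply_moves", "payload": {"travel": [[-0.0008,0,0],[0,0,0],[0,0,0]], "turn": [[0,0,0],[0,0,0],[0,0,0]], "gripper": [0.33,0.33,0.33]}}

```text
clock: 14.58
position: [479.7, -394.0, 148.5]
tcp_rot: [0.707, 0.012, 0.707, -0.012]
contact_force: [-0.3, 1.1, -1.2]
gripper_width: 28.4
```

```bash
python3 up.py pics/o18.png 148; python3 -c "
from h import *
for i in range(3):
  s=monitor.get_state(); print(s['gripper_width'],s['contact_force'],s['moment']);get_image('side')
d=get_image('top');s,p,M=tool();c=proj(d,p)[0].astype(int);print(c);crop(d,'pics/t18.png',c[0]-40,c[1]-40,c[0]+40,c[1]+35,8)"
```

```text
[ 479.7 -394.   148.5] [-0.3  1.1 -1.2] [ 0.12  0.04 -0.05] 28.387726965097634
[289 112]
29.02576194535843 [ 0.32609513  1.1400474  -2.30549364] [ 0.14996896  0.07323583 -0.03518239]
28.37033367128725 [ 0.36114209  0.34839861 -2.56480402] [0.10686581 0.08458495 0.02959928]
28.44156043985273 [-0.60427351  0.81358728 -2.58604718] [0.08922659 0.08508983 0.04754286]
[368 201]
```

View pics/o18.png

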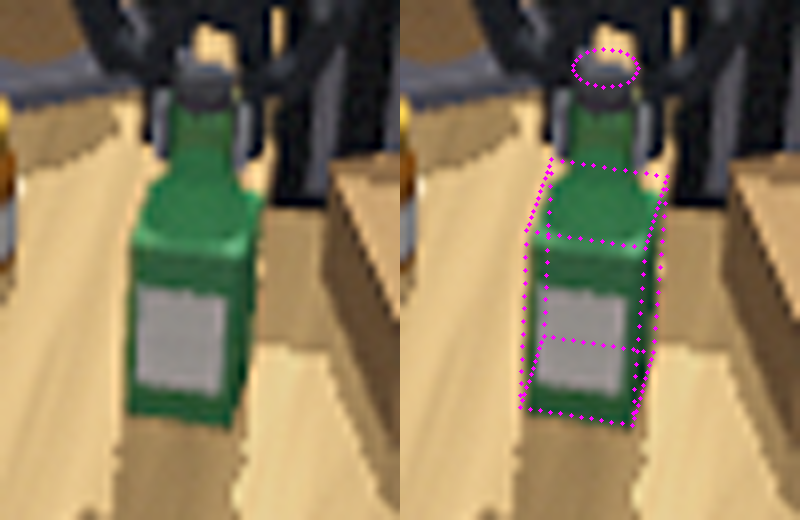

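View pics/t18.png

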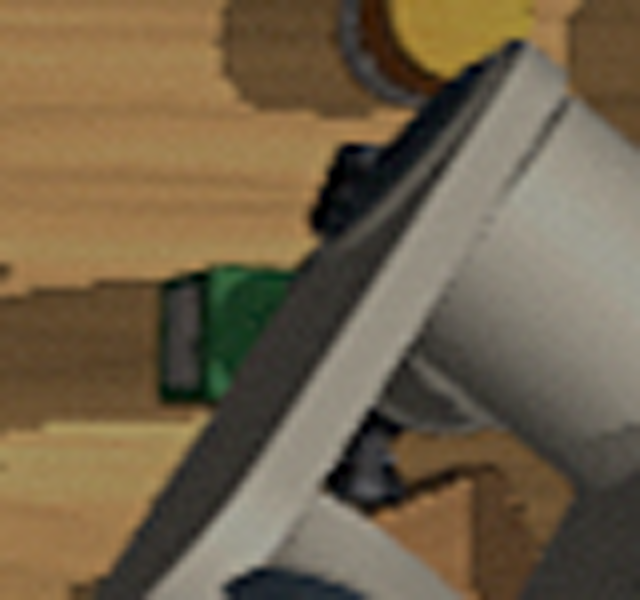

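```bash
python3 -c "
from h import *
d=get_image('top')
v=201-40+340/8-.5
print(unproj(d,[(328+162/8-.5,v)],0),unproj(d,[(328+207/8-.5,v)],105))
"
```

```text
[[ 479.63373631 -359.18636262    0.        ]] [[ 476.05064422 -357.26320077  105.        ]]
```

Pressing down gave a stiff reaction of about 14 N with the foot flat, and both views show the bottle upright on its foot to within about 2°. I'll firm up the grip and then lift.

Request:
{"api": "apply_moves", "payload": {"travel": [[0,0,0],[0,0,0],[0,0,0]], "turn": [[0,0,0],[0,0,0],[0,0,0]], "gripper": [0.36,0.4,0.42]}}

```text
clock: 15.25
position: [479.8, -394.0, 148.7]
tcp_rot: [0.707, 0.012, 0.707, -0.012]
contact_force: [-0.4, 1.5, -2.6]
gripper_width: 27.7
```

Request:
{"api": "apply_moves", "payload": {"travel": [[-0.003,0,0],[-0.007,0,0],[-0.012,0,0],[-0.015,0,0],[-0.015,0,0],[-0.015,0,0],[-0.015,0,0],[-0.015,0,0],[-0.015,0,0],[-0.008,0,0],[0,0,0]], "turn": [[0,0,0],[0,0,0],[0,0,0],[0,0,0],[0,0,0],[0,0,0],[0,0,0],[0,0,0],[0,0,0],[0,0,0],[0,0,0]], "gripper": [0.42,0.42,0.42,0.42,0.42,0.42,0.42,0.42,0.42,0.42,0.42]}}

```text
clock: 16.62
position: [480.1, -394.2, 269.4]
tcp_rot: [0.707, 0.012, 0.707, -0.012]
contact_force: [0.0, 0.3, -4.7]
gripper_width: 28.1
```

```bash
python3 -c "
from h import *
plan([540.6,198,270],0.351)
s,p,M=tool()
d=get_image('side');c=proj(d,p-[0,0,60])[0].astype(int);print(c,p)
ims=[]
for P in (None,proj(d,bottle_pts(p,1.5376,90))+[-.8,-.2]):
  crop(d,'/tmp/x.png',c[0]-35,c[1]-45,c[0]+35,c[1]+50,5,P);ims.append(cv2.imread('/tmp/x.png'))
cv2.imwrite('pics/o19.png',np.hstack(ims))"
```

```text
pos [ 480.1 -394.2  269.4] turn [-0.3842  0.0007  0.0008] shift(mm) in target frame [ -0.6 535.3 260.5] F [ 0.   0.3 -4.7] w 28.1 t 16.62
y axis [-0.344  0.939  0.   ] z axis [0.939 0.344 0.   ]
[290  97] [ 480.06519556 -394.23446863  269.39409596]
```

View pics/o19.png

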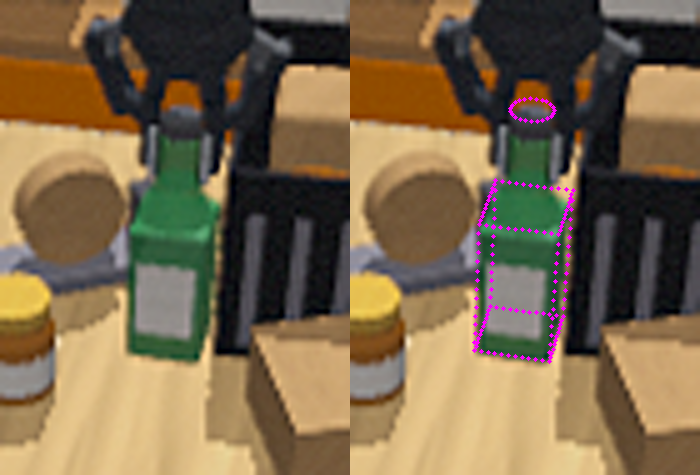

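Request:
{"api": "apply_moves", "payload": {"travel": [[0,0,0],[0,0,0],[0,0,0],[0,0,0],[0,0,0],[0,0.01,0.005],[0,0.02,0.01],[0,0.03,0.015],[0,0.035,0.017],[0,0.035,0.017],[0,0.035,0.017],[0,0.035,0.017]], "turn": [[-0.064,0,0],[-0.08,0,0],[-0.08,0,0],[-0.08,0,0],[-0.08,0,0],[0,0,0],[0,0,0],[0,0,0],[0,0,0],[0,0,0],[0,0,0],[0,0,0]], "gripper": [0.42,0.42,0.42,0.42,0.42,0.42,0.42,0.42,0.42,0.42,0.42,0.42]}}

```text
clock: 18.18
position: [502.7, -169.8, 268.8]
tcp_rot: [0.696, -0.123, 0.696, 0.123]
contact_force: [1.5, -0.2, -5.0]
gripper_width: 27.5
```

Request:
{"api": "apply_moves", "payload": {"travel": [[0,0.035,0.017],[0,0.035,0.017],[0,0.035,0.017],[0,0.035,0.017],[0,0.035,0.017],[0,0.035,0.017],[0,0.03,0.015],[0,0.025,0.012],[0,0.015,0.008],[0,0.01,0.005],[0,0,0]], "turn": [[0,0,0],[0,0,0],[0,0,0],[0,0,0],[0,0,0],[0,0,0],[0,0,0],[0,0,0],[0,0,0],[0,0,0],[0,0,0]], "gripper": [0.42,0.42,0.42,0.42,0.42,0.42,0.42,0.42,0.42,0.42,0.42]}}

```text
clock: 19.55
position: [536.6, 148.9, 268.7]
tcp_rot: [0.696, -0.124, 0.696, 0.123]
contact_force: [-0.2, -0.7, -4.8]
gripper_width: 27.7
```

```bash
python3 -c "
from h import *
plan([540.6,198,270],0.351)
crop(get_image('side'),'pics/s20.png',150,120,310,360,2.5 and 2)
crop(get_image('top'),'pics/t20.png',100,130,260,250,4)"
```

```text
pos [536.6 148.9 268.7] turn [ 0.0002 -0.0003  0.0001] shift(mm) in target frame [-1.3 44.7 20.6] F [-0.2 -0.7 -4.8] w 27.7 t 19.55
y axis [-0.344  0.939  0.   ] z axis [0.939 0.344 0.   ]
```

View pics/s20.png

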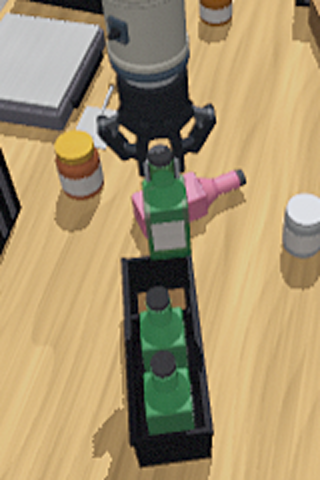

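View pics/t20.png

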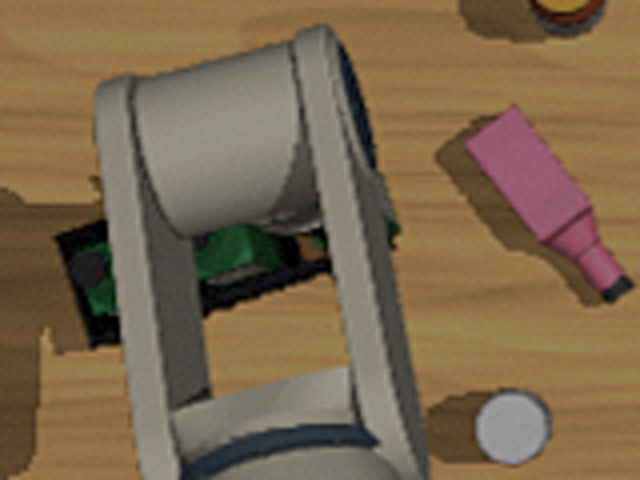

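```bash
python3 -c "
from h import *
s,p,M=tool();d=get_image('side')
P=proj(d,bottle_pts(p,np.arctan2(M[1,1],M[0,1]),90))
c=proj(d,p-[0,0,60])[0].astype(int);print(c)
ims=[]
for q in(None,P):
  crop(d,'/tmp/x.png',c[0]-25,c[1]-38,c[0]+25,c[1]+35,8,q);ims.append(cv2.imread('/tmp/x.png'))
cv2.imwrite('pics/o21.png',np.hstack(ims))"
```

```text
[232 217]
```

View pics/o21.png

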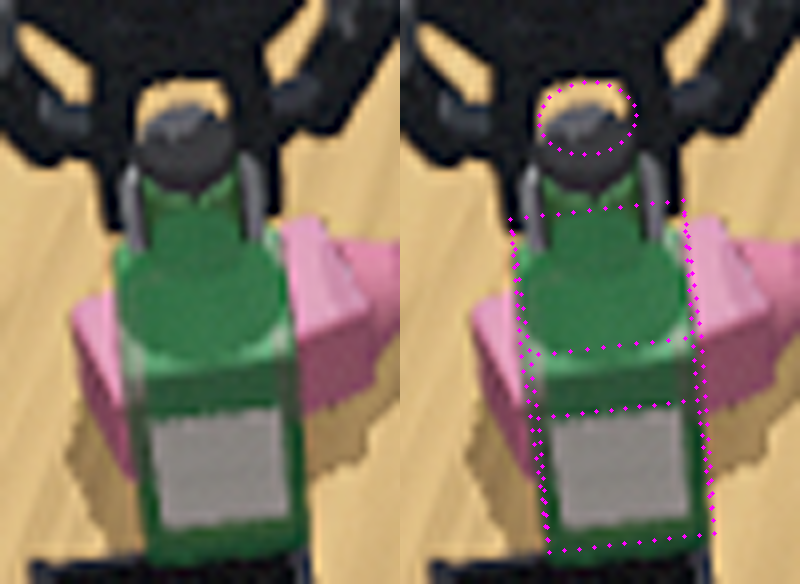

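Request:
{"api": "apply_moves", "payload": {"travel": [[0,0.008,0.004],[0,0.012,0.006],[0,0.012,0.006],[0,0.009,0.0045],[0,0,0],[0,0,0]], "turn": [[0,0,0],[0,0,0],[0,0,0],[0,0,0],[0,0,0],[0,0,0]], "gripper": [0.42,0.42,0.42,0.42,0.42,0.42]}}

```text
clock: 20.45
position: [541.8, 194.0, 268.7]
tcp_rot: [0.696, -0.124, 0.696, 0.123]
contact_force: [0.9, -0.5, -4.5]
gripper_width: 27.4
```

```bash
cat > ch.py <<'E'
from h import *
import sys
plan([540.6,198,270],0.351)
s,p,M=tool();d=get_image('side');y=M[:,1]
P=proj(d,bottle_pts(p+4*y,np.arctan2(y[1],y[0]),90))
c=[232,255]
ims=[]
for q in(None,P):
  crop(d,'/tmp/x.png',c[0]-32,c[1]-60,c[0]+32,c[1]+38,6,q);ims.append(cv2.imread('/tmp/x.png'))
cv2.imwrite(sys.argv[1],np.hstack(ims))
E
python3 ch.py pics/o22.png
```

```text
pos [541.8 194.  268.7] turn [ 0.0002 -0.0004  0.0003] shift(mm) in target frame [-1.3  4.1  0.2] F [ 0.9 -0.5 -4.5] w 27.4 t 20.45
y axis [-0.344  0.939  0.   ] z axis [0.939 0.344 0.   ]
```

View pics/o22.png

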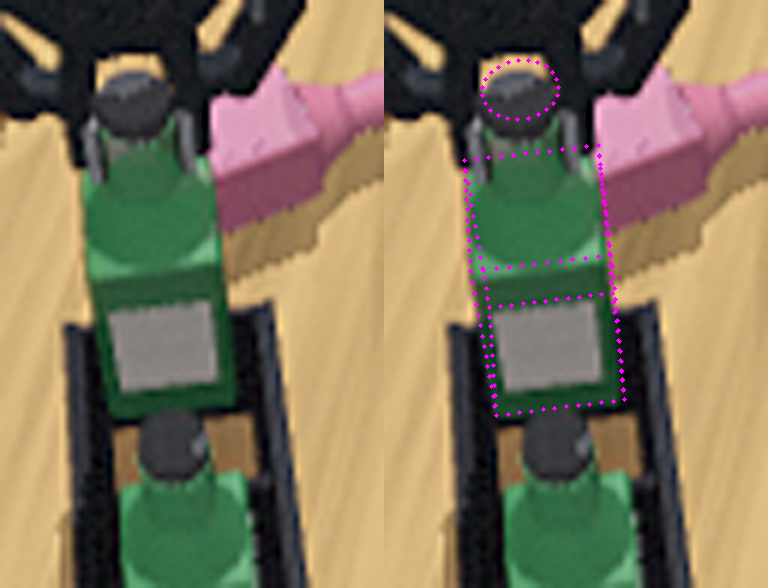

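Request:
{"api": "apply_moves", "payload": {"travel": [[0.01,0,0],[0.012,0,0],[0.008,0,0],[0,0,0]], "turn": [[0,0,0],[0,0,0],[0,0,0],[0,0,0]], "gripper": [0.42,0.42,0.42,0.42]}}

```text
clock: 21.0
position: [541.4, 193.8, 237.6]
tcp_rot: [0.696, -0.123, 0.697, 0.123]
contact_force: [-0.8, -0.1, -5.8]
gripper_width: 27.7
```

```bash
cat > ch2.py <<'E'
from h import *
import sys
plan([540.6,198,154],0.351)
d=get_image('side');s,p,M=tool();y=M[:,1]
c,sn=np.cos(.351),np.sin(.351);L=np.array([(39,-42.5),(39,-117.5),(-39,-117.5),(-39,-42.5)]);L=np.vstack([L[i]+(L[(i+1)%4]-L[i])*t for i in range(4) for t in np.linspace(0,1,30)])
W=np.c_[L@np.array([[c,sn],[-sn,c]])+[513.1,273.1],np.full(len(L),85.)]
P=np.vstack([proj(d,bottle_pts(p+4*y,np.arctan2(y[1],y[0]),90)),proj(d,W)])
ims=[]
for q in(None,P):
  crop(d,'/tmp/x.png',200,205,264,300,6,q);ims.append(cv2.imread('/tmp/x.png'))
cv2.imwrite(sys.argv[1],np.hstack(ims))
E
python3 ch2.py pics/o23.png
```

```text
pos [541.4 193.8 237.6] turn [-0.0003 -0.002  -0.    ] shift(mm) in target frame [83.6  4.2  0.6] F [-0.8 -0.1 -5.8] w 27.7 t 21.0
y axis [-0.344  0.939  0.   ] z axis [0.939 0.344 0.   ]
```

View pics/o23.png

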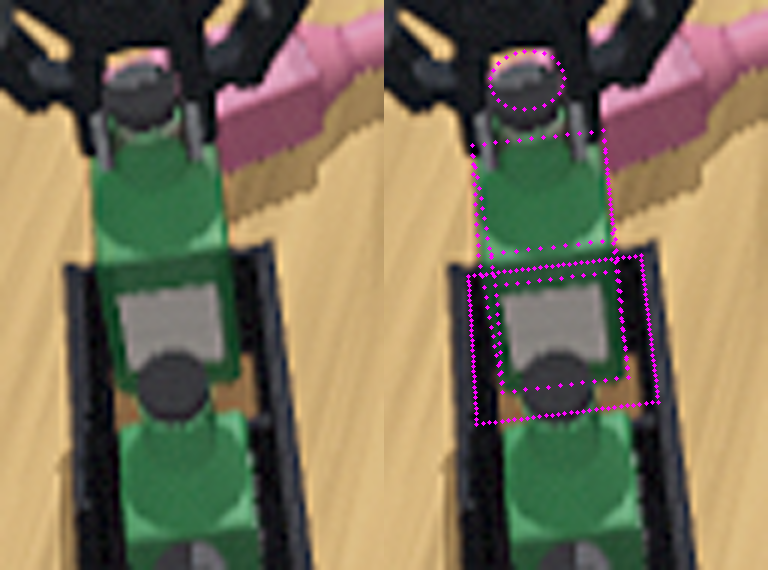

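The bottle is upright and centred over the cell, so I'll lower it.

Request:
{"api": "apply_moves", "payload": {"travel": [[0.005,0,0],[0.008,0,0],[0.008,0,0],[0.008,0,0],[0.008,0,0],[0.008,0,0],[0.008,0,0],[0.008,0,0],[0.006,0,0],[0.004,0,0]], "turn": [[0,0,0],[0,0,0],[0,0,0],[0,0,0],[0,0,0],[0,0,0],[0,0,0],[0,0,0],[0,0,0],[0,0,0]], "gripper": [0.42,0.42,0.42,0.42,0.42,0.42,0.42,0.42,0.42,0.42]}}

```text
clock: 22.3
position: [542.0, 194.1, 167.4]
tcp_rot: [0.696, -0.123, 0.696, 0.123]
contact_force: [0.7, -0.2, -4.5]
gripper_width: 27.8
```

Request:
{"api": "apply_moves", "payload": {"travel": [[0.003,0,0],[0.002,0,0],[0,0,0]], "turn": [[0,0,0],[0,0,0],[0,0,0]], "gripper": [0.42,0.42,0.42]}}

```text
clock: 22.68
position: [542.0, 194.1, 162.8]
tcp_rot: [0.696, -0.123, 0.696, 0.123]
contact_force: [0.5, -0.6, -5.2]
gripper_width: 27.4
```

Request:
{"api": "apply_moves", "payload": {"travel": [[0.002,0,0],[0.001,0,0],[0,0,0]], "turn": [[0,0,0],[0,0,0],[0,0,0]], "gripper": [0.42,0.42,0.42]}}

```text
clock: 23.05
position: [541.9, 194.1, 159.7]
tcp_rot: [0.696, -0.123, 0.696, 0.123]
contact_force: [-0.6, -0.9, -5.3]
gripper_width: 27.4
```

Request:
{"api": "apply_moves", "payload": {"travel": [[0.002,0,0],[0.001,0,0],[0,0,0]], "turn": [[0,0,0],[0,0,0],[0,0,0]], "gripper": [0.42,0.42,0.42]}}

```text
clock: 23.42
position: [541.9, 194.1, 156.7]
tcp_rot: [0.696, -0.123, 0.696, 0.123]
contact_force: [0.0, -0.5, -5.1]
gripper_width: 27.4
```

Request:
{"api": "apply_moves", "payload": {"travel": [[0.001,0,0],[0.0005,0,0],[0,0,0]], "turn": [[0,0,0],[0,0,0],[0,0,0]], "gripper": [0.42,0.42,0.42]}}

```text
clock: 23.8
position: [542.0, 194.1, 155.2]
tcp_rot: [0.696, -0.123, 0.696, 0.123]
contact_force: [-0.2, 0.7, -4.8]
gripper_width: 27.8
```

Request:
{"api": "apply_moves", "payload": {"travel": [[0.001,0,0],[0,0,0]], "turn": [[0,0,0],[0,0,0]], "gripper": [0.42,0.42]}}

```text
clock: 24.05
position: [541.9, 194.1, 154.2]
tcp_rot: [0.696, -0.123, 0.696, 0.123]
contact_force: [0.4, 0.4, -5.1]
gripper_width: 27.5
```

Request:
{"api": "apply_moves", "payload": {"travel": [[0.0006,0,0],[0,0,0]], "turn": [[0,0,0],[0,0,0]], "gripper": [0.42,0.42]}}

```text
clock: 24.3
position: [542.0, 194.1, 153.7]
tcp_rot: [0.696, -0.123, 0.696, 0.123]
contact_force: [0.3, -0.2, -5.0]
gripper_width: 27.2
```

```bash
python3 ch2.py pics/o24.png
```

```text
pos [542.  194.1 153.7] turn [-0.0002  0.0001 -0.    ] shift(mm) in target frame [-0.3  4.1 -0. ] F [ 0.3 -0.2 -5. ] w 27.2 t 24.3
y axis [-0.344  0.939  0.   ] z axis [0.939 0.344 0.   ]
```

View pics/o24.png

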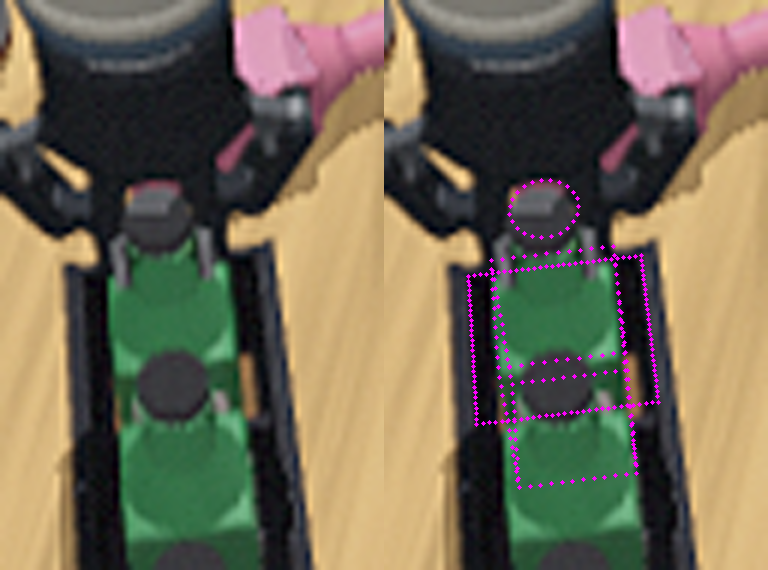

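Request:
{"api": "apply_moves", "payload": {"travel": [[0.0007,0,0],[0,0,0]], "turn": [[0,0,0],[0,0,0]], "gripper": [0.42,0.42]}}

```text
clock: 24.6
position: [542.1, 194.3, 153.6]
tcp_rot: [0.696, -0.123, 0.696, 0.123]
contact_force: [-2.2, 1.0, 4.8]
gripper_width: 27.7
```

Request:
{"api": "apply_moves", "payload": {"travel": [[0.0007,0,0],[0,0,0]], "turn": [[0,0,0],[0,0,0]], "gripper": [0.42,0.42]}}

```text
clock: 24.85
position: [542.3, 194.5, 153.6]
tcp_rot: [0.697, -0.123, 0.696, 0.124]
contact_force: [-4.9, 1.3, 11.1]
gripper_width: 27.4
```

Request:
{"api": "apply_moves", "payload": {"travel": [[-0.0008,0,0],[0,0,0],[0,0,0],[0,0,0],[0,0,0],[0,0,0],[0,0,0]], "turn": [[0,0,0],[0,0,0],[0,0,0],[0,0,0],[0,0,0],[0,0,0],[0,0,0]], "gripper": [0.42,0.42,0.36,0.33,0.3,0.25,0.2]}}

```text
clock: 25.72
position: [542.0, 194.0, 152.9]
tcp_rot: [0.696, -0.123, 0.696, 0.123]
contact_force: [0.3, -0.3, -0.8]
gripper_width: 34.6
```

```bash
python3 ch2.py pics/o25.png
```

```text
pos [542.  194.  152.9] turn [-0.0003 -0.0001  0.0001] shift(mm) in target frame [-1.1  4.2  0. ] F [ 0.3 -0.3 -0.8] w 34.6 t 25.73
y axis [-0.344  0.939  0.   ] z axis [0.939 0.344 0.   ]
```

View pics/o25.png

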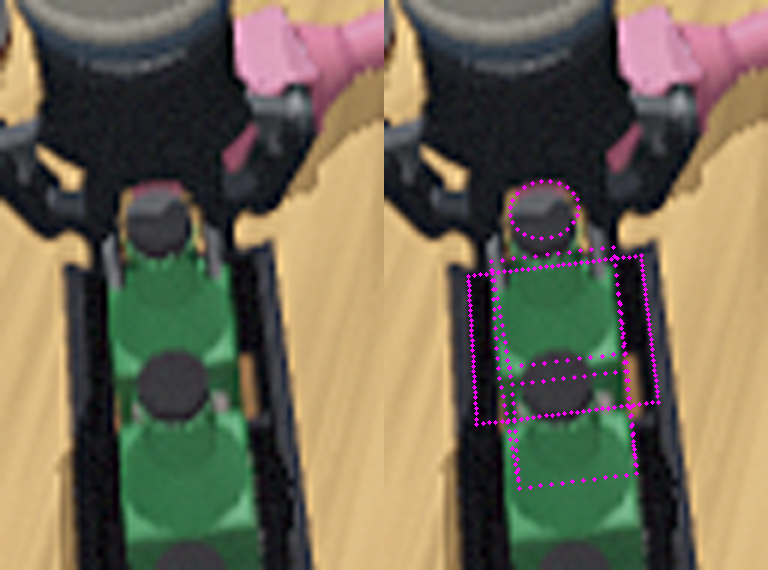

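Request:
{"api": "apply_moves", "payload": {"travel": [[0,0,0],[0,0,0],[0,0,0],[-0.005,0,0],[-0.01,0,0],[-0.015,0,0],[-0.02,0,0],[-0.025,0,0],[-0.025,0,0],[-0.025,0,0],[-0.025,0,0]], "turn": [[0,0,0],[0,0,0],[0,0,0],[0,0,0],[0,0,0],[0,0,0],[0,0,0],[0,0,0],[0,0,0],[0,0,0],[0,0,0]], "gripper": [0,-0.3,-0.3,-0.3,-0.3,-0.3,-0.3,-0.3,-0.3,-0.3,-0.3]}}

```text
clock: 27.15
position: [542.0, 194.1, 305.2]
tcp_rot: [0.697, -0.123, 0.696, 0.123]
contact_force: [1.2, 0.7, -0.9]
gripper_width: 55.5
```

Request:
{"api": "apply_moves", "payload": {"travel": [[0,-0.02,0],[0,-0.03,0],[0,-0.04,0],[0,-0.04,0],[0,-0.04,0],[0,-0.04,0],[0,-0.03,0],[0,-0.02,0],[0,0,0]], "turn": [[0,0,0],[0,0,0],[0,0,0],[0,0,0],[0,0,0],[0,0,0],[0,0,0],[0,0,0],[0,0,0]], "gripper": [-0.3,-0.3,-0.3,-0.3,-0.3,-0.3,-0.3,-0.3,-0.3]}}

```text
clock: 28.28
position: [631.3, -51.5, 302.6]
tcp_rot: [0.696, -0.123, 0.697, 0.123]
contact_force: [0.3, 0.4, 0.5]
gripper_width: 55.5
```

```bash
python3 -c "
from h import *
d=get_image('side');cv2.imwrite('pics/s26.png',d['pixels'][:,:,::-1])
t=get_image('top');crop(t,'pics/t26.png',100,120,260,240,5)
s=monitor.get_state();print(s['clock'],s['contact_force'])"
```

```text
28.375 [-0.27599578 -0.07882031 -0.73068764]
```

View pics/s26.png

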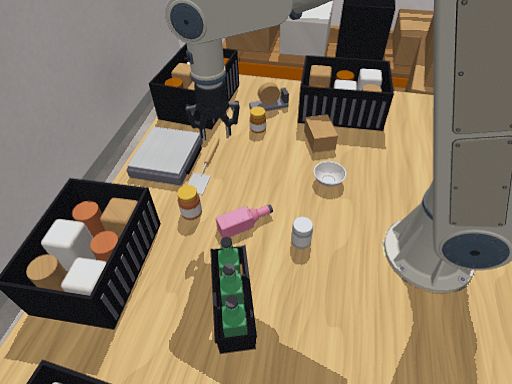

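View pics/t26.png

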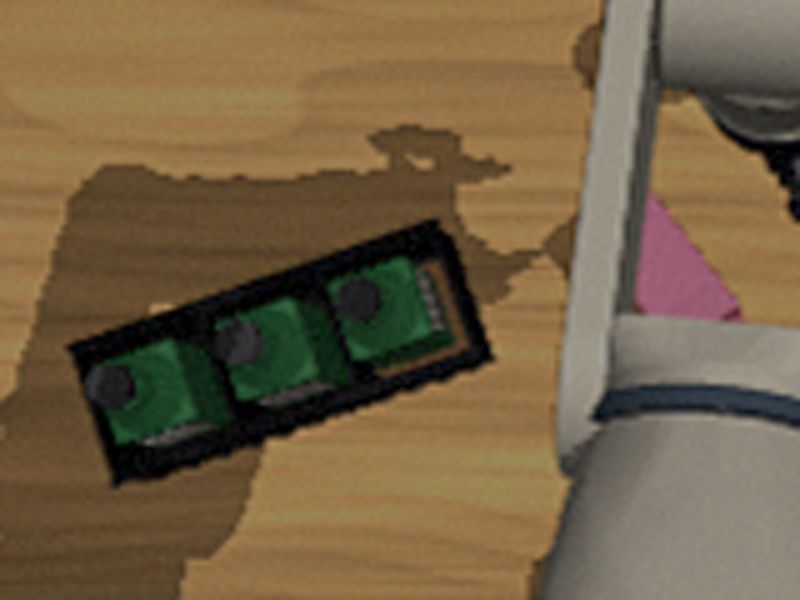

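```bash
python3 -c "
from station import r
print(r.job_done())"
```

```text
the job is handed in; nothing more can be done
None
```

The oil bottle now stands cap up in the crate's empty cell, released, with the hand withdrawn. I handed the job in at about 28.4 s of the 58 s limit. No verdict was reported.

**How it went**
- **Stuck partway:** I pinched the neck with the hand pointing down and raised it. The bottle stuck at about 28° and was briefly lifted clear of the table, its foot about 25 mm up. Lowering it again pressed the foot on the table with about 12 N.
- **Swung upright:** I loosened the grip slightly and moved the hand over the foot. The bottle swung the rest of the way with its foot pressing on the table. I pressed it flat with about 14 N, firmed the grip and lifted.
- **Placed:** I lowered it into the cell in steps of about 1 mm until it touched. The last step pressed with about 16 N. I eased that off before opening the fingers.

**Last checks**
- In both cameras the bottle is upright in its cell, and the other two bottles look unmoved. From the top it stands a few millimetres off-centre, towards the neighbouring bottle.
- The side view shows the other objects apparently where they were. I judged this by eye and did not measure it.
- The force on the hand after letting go was about zero.
- Before the lift, the two cameras disagreed on how far the bottle sat off the grip centre: about 2 mm from the side, about 8 mm from the top. I used 4 mm, which matched the side view over the cell, and it went in with no side contact seen.

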